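Pack the cover glasses and shut the stay-locked case

ROBOT

A 6-joint arm with a two-finger parallel gripper is mounted at the origin on a cart in front of the work surface, level with it; the furniture and walls round the work are solid. World frame = base frame: x ahead of the robot, y to its left, z up, the work surface at z = 0. Lengths are in m, angles in rad, forces in N, time in s.
With the tool pointing down it reaches from about 0.35 to 0.925 m from the base axis. Payload 6.4 kg.
Tool frame: the origin (TCP) lies between the finger pads; the fingertips stand 19 mm ahead of it and the grasp point (between the pads) is the TCP; y points along the fingers, x is the direction in which the jaws open and shut, and the axes are right-handed (so a half turn about y gives the same grasp; the last joint's range is limited). The gripper opens to 94 mm and grips with 3 to 60 N. Pads are 16 mm wide; open, the fingers measure 119 mm over their backs; the gripper's body (75 mm by 177 mm) begins 78 mm behind the grasp point.
Start: joints at [1.086, 0.245, 1.558, -0, 1.339, -0.174], TCP at [0.199, 0.619, 0.224] pointing down, gripper open.
Joint ranges: [-3.13, 3.13], [-1.02, 2.26], [0.13, 2.54], [-0.95, 4.09], [0.21, 2.88], [-2.74, 2.74]. Speed limits (rad/s): [2.57, 2.57, 3.14, 3.14, 3.14, 3.14].

INTERFACE

Orientations are given as a rotation vector (axis times angle).
In Python, from cell import get_state, snapshot, get_calibration, close_job gives the robot as it stands.
- The arm moves only by the shell command python3 -m jog 'ROWS' [FORCE]. ROWS is JSON, one flat list of numbers, 5 for each row, row after row: the closure, from 0 (fully open) to 1 (shut), then the shift along the tool's x, y, z in cm, then the turn about the tool's y in degrees. In form: [claw, dx, dy, dz, turn, claw, dx, dy, dz, turn, ...]. A call has 1 to 12 rows; each row is the pose to reach, as a shift and turn from the pose commanded when the call began, along the tool's axes at that moment; what a row does not reach only later rows make up. A row lasts 1/12 s, in which the tool goes at most 41.7 mm and 7.16 degrees, less where a joint would pass 70% of its speed; a pose out of reach is approached as far as the arm can. A call with a gripper value outside its range is refused whole. The fingers move at their own pace and stop on an object; FORCE is the grip in N (left out, the last holds). Time passes only in rows, so rows that repeat a pose let the fingers close. It gives the time, the measured TCP pose, the force and the opening at its end, in the units of the state.
- get_state(): the state, without advancing time (a new reading comes with each control period).
- snapshot(name): name is "scene" or "top" or "wrist"; returns the picture (480x640x3 uint8, red, green, blue); there is no depth.
- get_calibration(name): a dict with "intrinsics" (3x3 intrinsics, pixels), "position" and "attitude" of the camera in the world; the wrist camera has in their place "mount" (4x4, takes a point from camera to tool coordinates, whose origin is the TCP and whose axes are the tool frame's). Camera axes: x right, y down, z forward; pixel columns grow to the right and rows downward; lengths in m; the calibration is good to about 2 mm. The wrist camera is an equidistant fisheye: a pixel r from the principal point sees the ray r / f radians off the axis. A picture is of the moment at which its call begins: read the wrist's pose just before it. get_calibration takes no time and is no camera call.
- close_job(): hands the job in, once; it reports no verdict.
The state is a dict: "t": time; "joint_pos": joint angles; "qd": joint speeds; "effort": joint torques, N m; "position": TCP position; "orientation": TCP orientation; "wrist_force": force on the tool from outside, world axes, zero at the start; "torque": the same for the moment, N m; "width": finger opening in m.
Only numpy, scipy, OpenCV 4.12 (cv2) and the standard library are available. Lean on these libraries where they do the work, as an engineer would, in place of code of your own. Each camera call takes 0.05 s, during which the arm holds its last target.

TASK

We are about to drive off: first lay the carton of cover glasses flat, right way up, in its empty bay in the open carrying case. Then lift the red bar of the folding lid stay until the stay's lock is broken, and swing the lid gently down until it is fully shut. Do not force the lid against the locked stay or let it slam, and leave the carton of slides and the two bottles standing behind the microscope where they are.

Things in the scene. Friction and masses are not known exactly. Their poses are not given: they have to be found in the camera images.
- cover_box: Flat pink and white carton of cover glasses, 96 (its x) x 48 (its y) x 20 mm high, 0.08 to 0.16 kg; origin at the centre of its underside. Starts lying on the worktop in front of the case, long side roughly across the robot's view. Take it across its 48 mm width.
- case: Grey carrying case, 180 (x) x 210 (y) mm, fixed; origin at the centre of its underside, x from its front (two catches, black handle) to the hinge side at the back. Rim of its 3 mm walls at z = 66 mm. A black insert inside, top at z = 16 mm, has two bays: the empty one at right (-y), slides in the left one. The lid starts open at 85 degrees; the folding stay is on the left wall's inner side.
- bay (a point): Centre of the empty bay's floor, (-30, -46, 8) mm in the case's frame, axes as the case. The bay is 106 (x) x 58 (y) mm, 8 mm deep in the insert: the carton, long side along x, either end first, has 5 mm to spare all round. Right wall 27 mm, slide carton (its top at 34 mm in the case's frame) 29 mm beyond the bay. The open lid is over the case only behind x = 70 mm.
- hinge (a point): Middle of the lid's hinge line, at (90, 0, 66) mm in the case's frame; the line runs along the case's y; same axes as the case.
- lid (a joint): Angle of the lid about the hinge line, rad: 0 as it starts, open 85 degrees and locked; grows as it comes down; 1.484 = shut. The lid is 180 mm from hinge line to front edge, 210 wide, 18 thick (shut, its top face is 18 mm above the hinge line). The hinge is stiff: the lid stays at any angle; once unlocked, some 2 to 5 N at its front edge move it.
- lid_edge (a point): Middle of the lid's outer front edge (upper corner when shut), 180 mm from the hinge line along the lid and 18 mm out on its outer face; moves with the lid.
- stay (a joint): Angle of the stay's lower link about stay_foot, rad: 0 = locked (on its stop, the knee 5 mm below the straight line between the stay's ends), 0.12 = straight, 0.5 = some 15 mm past it, 2.8 with the lid shut. Below 0.12 pressing on the lid only locks it harder; above, lifting the bar draws the lid down and pressing the lid folds the stay up and forward. It stays where it is left.
- release_bar (a point): On the axis of the red bar on the stay's knee: 10 mm round, along the case's y, reaching inward from the stay to a 16 mm ball. The point lies 20 mm from the ball's centre and 15 mm from the stay's links. Locked, it is at (5, 66, 76) mm in the case's frame, 10 mm above the rim, 37 mm of free space below it, some 60 mm behind it to the lid. Takes 1 to 6 N. Axes as the case's while locked.
- stay_foot (a point): On the axis of the stay's lower pivot, near the left wall, at (-30, 66, 56) mm in the case's frame (same axes). The red bar moves on a circle of 41 mm radius about this axis: up and forward (to the case's -x) when the stay is lifted.
- slide_box: Blue and white carton of slides, 100 x 82 x 26 mm, lying in the left bay of the case; origin at the centre of its underside. To be left there.
- gel_bottle: Bottle with blue cap, 34 x 50 x 123 mm, standing behind the microscope's right side; bystander; origin under its centre.
- immersion_oil: Small dropper bottle, 35 x 36 x 86 mm, at the back by the wall; bystander; origin under its centre.
Mind the look-alikes: they are no part of the job. Of the things that look like the cover_box, the larger one is meant.

How it is judged:
On the way, in this order (a step that is already met when the one before it is completed fails the run):
1. the carton of cover glasses lies flat in its bay, let go, the lid still open and locked (x of cover_box in the frame of bay between -0.007 and 0.007 m and y of cover_box in the frame of bay between -0.007 and 0.007 m and z of cover_box in the frame of bay between -0.003 and 0.003 m and angle between cover_box's own z axis and vertical below 0.06 rad and contact force between the fingers and cover_box below 0.05 N and linear speed of cover_box below 0.02 m/s and value of joint stay below 0.12 rad), for 0.2 s.
2. the stay's knee is lifted well past straight, so that its lock is broken (value of joint stay above 0.35 rad), for 0.2 s.
3. the lid is fully shut (value of joint lid above 1.45 rad), for 0.2 s.
At the end, for the whole second after the job is handed in: Carton at rest flat in its bay (within 7 mm of the bay's centre each way and 3 mm in height, tilt under 0.06 rad), lid shut to within 0.034 rad (6 mm at its front edge) with the stay folded under it, slides within 12 mm of where they lay (x of cover_box in the frame of bay between -0.007 and 0.007 m and y of cover_box in the frame of bay between -0.007 and 0.007 m and z of cover_box in the frame of bay between -0.003 and 0.003 m and angle between cover_box's own z axis and vertical below 0.06 rad and contact force between the fingers and cover_box below 0.05 N and linear speed of cover_box below 0.02 m/s and value of joint lid above 1.45 rad and velocity of joint lid below 0.05 rad/s and distance of slide_box from where it was at the start of the episode below 0.012 m); the robot touches nothing.
It fails at once if the lid is slammed (falls or is swung shut faster than 3 rad/s) (velocity of joint lid above 3 rad/s).
It fails at once if the lid or case is forced (over 40 N) while the stay is still locked (value of joint stay below 0.12 rad and contact force between any of the fingers, the arm and case above 40 N).
It fails at once if the carton of slides is disturbed (over 15 mm) (distance of slide_box from where it was at the start of the episode above 0.015 m).
It fails at once if a bottle is moved by more than 30 mm (distance of any of gel_bottle, immersion_oil from where it was at the start of the episode above 0.03 m).
It also fails if it takes over 72 s, if anything falls off the work surface, if the arm or the gripper's body presses on something with over 40 N, if the wrist force passes 120 N, or if a joint passes its speed limit or range.

## Working session

There is one attempt and no reset: what is moved stays moved. The work goes in short steps, Python scripts to look and compute and a shell command to move; the robot and the scene stay as the last step left them, time stands still between calls to the robot, and variables do not carry over. Pictures are saved under pics/ and viewed, and the job is handed in when it is done.

```bash
ls; mkdir -p pics; python3 - <<'E'
from cell import *
import cv2,json
import numpy as np
np.set_printoptions(precision=4,suppress=True)
print(get_state())
for n in ["scene","top","wrist"]:
    print(n,get_calibration(n)); 
    im=snapshot(n); cv2.imwrite(f"pics/{n}0.png",im[:,:,::-1])
E
```

```text
pics
{'t': 0.0, 'joint_pos': array([ 1.0859,  0.2458,  1.559 , -0.    ,  1.3387, -0.1741]), 'qd': array([ 0.0004, -0.001 ,  0.0016, -0.0003,  0.0002,  0.0021]), 'effort': array([  0.0005, -41.5826, -31.461 ,   0.0686,   0.033 ,  -0.0001]), 'position': array([0.1985, 0.6184, 0.2234]), 'orientation': array([-1.3412, -0.976 ,  0.9788]), 'wrist_force': array([ 0.2588,  0.1331, -0.5269]), 'torque': array([-0.0192,  0.0237,  0.0326]), 'width': 0.09377992013669299}
scene {'intrinsics': array([[438.3586,   0.    , 318.2148],
       [  0.    , 438.3586, 238.3742],
       [  0.    ,   0.    ,   1.    ]]), 'position': array([0.0812, 0.2168, 0.7669]), 'attitude': array([-1.1852,  2.3779, -0.9369])}
top {'intrinsics': array([[597.545 ,   0.    , 299.4997],
       [  0.    , 597.545 , 249.0571],
       [  0.    ,   0.    ,   1.    ]]), 'position': array([ 0.3808, -0.1034,  1.2415]), 'attitude': array([-2.1308,  2.16  , -0.1613])}
wrist {'intrinsics': array([[371.6483,   0.    , 321.8781],
       [  0.    , 371.6483, 237.876 ],
       [  0.    ,   0.    ,   1.    ]]), 'mount': array([[ 1.    , -0.0004,  0.0007,  0.0007],
       [-0.0007, -0.2502,  0.9682, -0.1601],
       [-0.0002, -0.9682, -0.2502,  0.0728],
       [ 0.    ,  0.    ,  0.    ,  1.    ]])}
```

View pics/scene0.png

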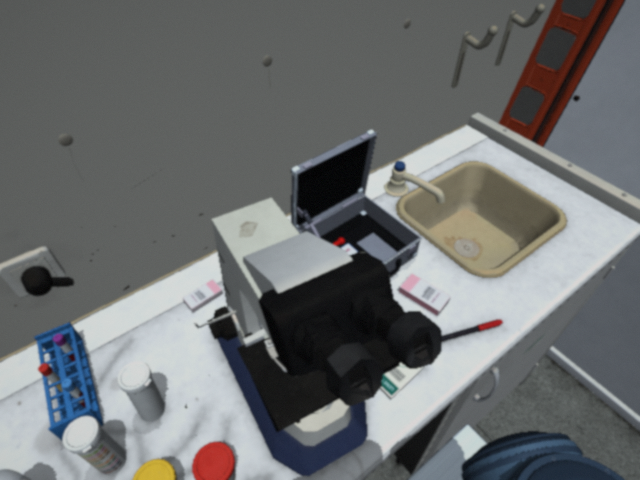

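View pics/top0.png

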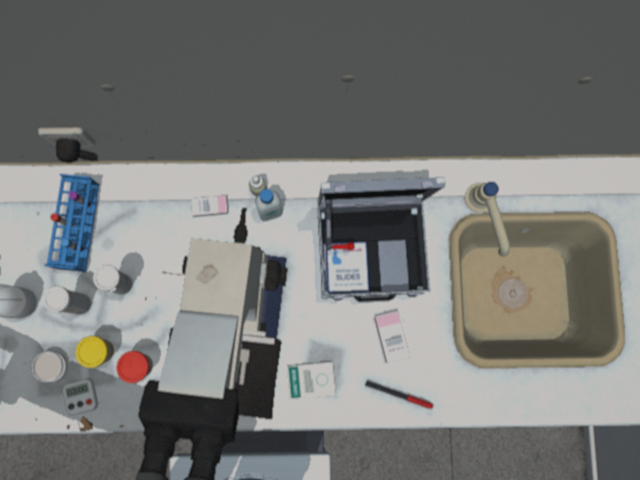

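View pics/wrist0.png

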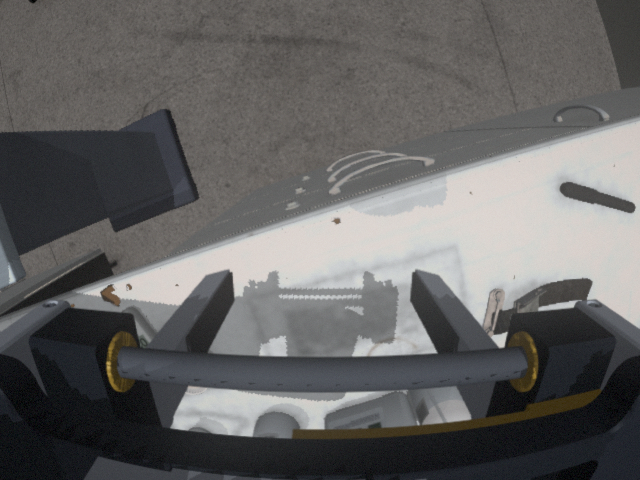

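```bash
cat > h.py <<'E'
import numpy as np,cv2
from scipy.spatial.transform import Rotation as R
from cell import *
np.set_printoptions(precision=4,suppress=True)
def cam(n,st=None):
    c=get_calibration(n);K=c["intrinsics"]
    if n=="wrist":
        M=c["mount"];A=R.from_rotvec(st["orientation"]).as_matrix()
        return K,st["position"]+A@M[:3,3],A@M[:3,:3],True
    return K,np.array(c["position"]),R.from_rotvec(c["attitude"]).as_matrix(),False
def ray(C,uv):
    K,p,A,f=C
    d=np.array([(uv[0]-K[0,2])/K[0,0],(uv[1]-K[1,2])/K[1,1],1.])
    if f:
        r=np.hypot(d[0],d[1]);d=np.array([d[0]/r*np.sin(r),d[1]/r*np.sin(r),np.cos(r)]) if r>1e-9 else np.array([0,0,1.])
    d=A@d;return p,d/np.linalg.norm(d)
def onz(C,uv,z):
    p,d=ray(C,uv);return p+d*(z-p[2])/d[2]
def tri(rays):
    M=np.zeros((3,3));b=np.zeros(3)
    for p,d in rays:
        P=np.eye(3)-np.outer(d,d);M+=P;b+=P@p
    x=np.linalg.solve(M,b);return x,[np.linalg.norm((np.eye(3)-np.outer(d,d))@(x-p)) for p,d in rays]
def proj(C,X):
    K,p,A,f=C;c=A.T@(np.asarray(X)-p)
    if f:
        r=np.hypot(c[0],c[1]);t=np.arctan2(r,c[2]);c=np.array([c[0]/r*t,c[1]/r*t,1])
    return np.array([K[0,0]*c[0]/c[2]+K[0,2],K[1,1]*c[1]/c[2]+K[1,2]])
def crop(im,u0,v0,u1,v1,s,name):
    cv2.imwrite(name,cv2.resize(im[v0:v1,u0:u1,::-1],None,fx=s,fy=s,interpolation=cv2.INTER_CUBIC))
E
python3 - <<'E'
from h import *
s=get_state();print(R.from_rotvec(s["orientation"]).as_matrix())
T=cv2.imread("pics/top0.png")[:,:,::-1];S=cv2.imread("pics/scene0.png")[:,:,::-1]
crop(T,300,160,460,280,5,"pics/tc1.png");crop(T,300,270,460,390,5,"pics/tc2.png");crop(S,280,120,460,330,3.5 and 3,"pics/sc1.png")
C=cam("top")
for uv in [(392,335),(210,205),(320,300),(425,295)]: print(uv,onz(C,uv,0.02))
E
```

```text
[[ 0.3058 -0.0007 -0.9521]
 [ 0.9521 -0.0013  0.3058]
 [-0.0014 -1.      0.0002]]
(392, 335) [ 0.3845 -0.292   0.02  ]
(210, 205) [0.6584 0.0785 0.02  ]
(320, 300) [ 0.4572 -0.1476  0.02  ]
(425, 295) [ 0.4644 -0.3624  0.02  ]
```

View pics/tc1.png

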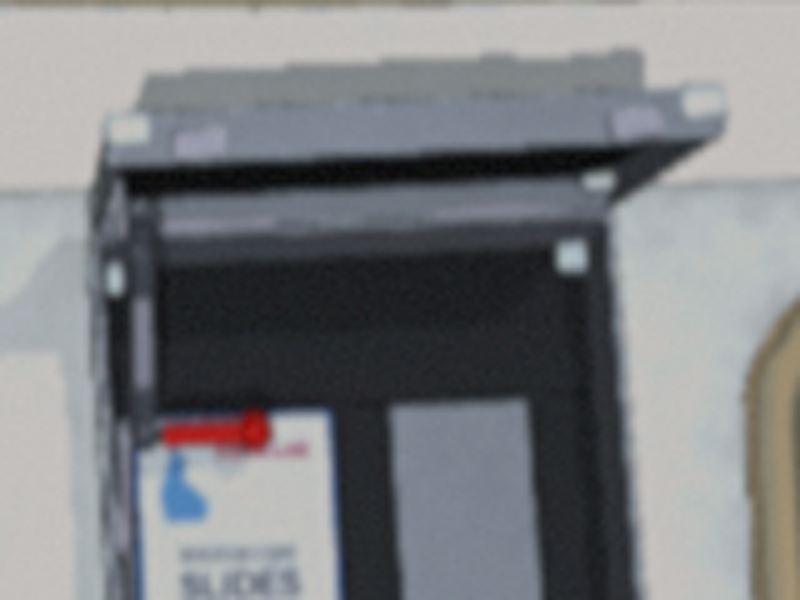

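View pics/tc2.png

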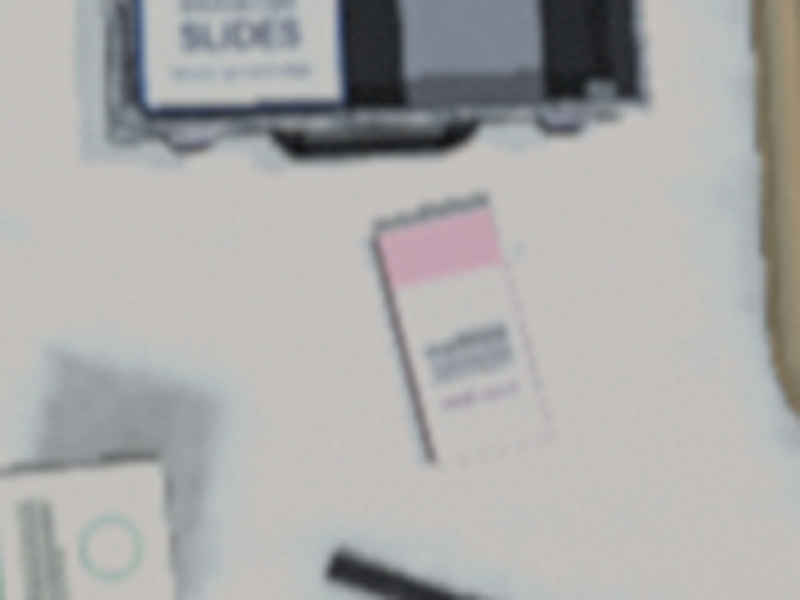

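View pics/sc1.png

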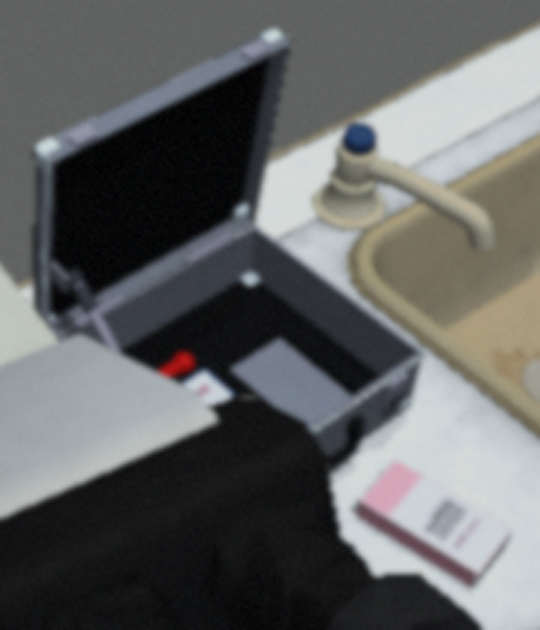

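```bash
python3 - <<'E'
from h import *
T=cv2.imread("pics/top0.png")[:,:,::-1];S=cv2.imread("pics/scene0.png")[:,:,::-1]
crop(T,165,170,265,240,8,"pics/tsm.png")
crop(S,390,265,460,320,11,"pics/scb.png");crop(T,315,160,450,240,5.9,"pics/tlid.png");crop(T,315,225,435,310,6.5,"pics/tcase.png")
crop(S,285,180,425,285,5.7,"pics/scase.png")
C=cam("top");q=[np.array([300+u/5,270+v/5]) for u,v in [(383,238),(490,210),(553,437),(440,462)]]
X=np.array([onz(C,p,.02) for p in q]);print(X,X.mean(0),[np.linalg.norm(X[i]-X[(i+1)%4]) for i in range(4)])
E
```

```text
[[ 0.4199 -0.262   0.02  ]
 [ 0.4306 -0.3059  0.02  ]
 [ 0.3393 -0.3278  0.02  ]
 [ 0.3301 -0.282   0.02  ]] [ 0.38   -0.2944  0.02  ] [np.float64(0.04521898408749674), np.float64(0.09386481581840872), np.float64(0.04677221152092074), np.float64(0.09200632866028692)]
```

View pics/scb.png

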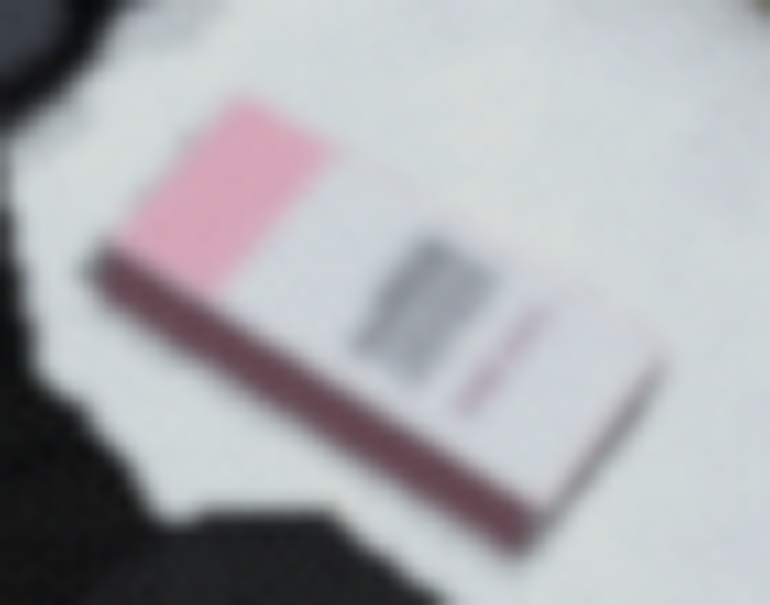

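View pics/tlid.png

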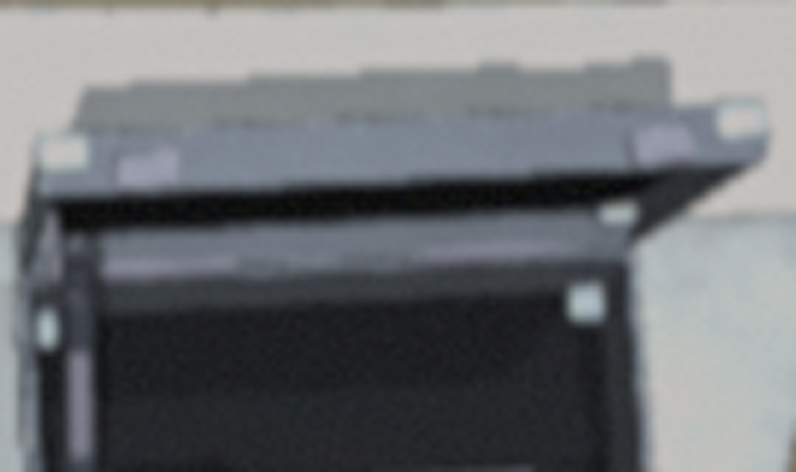

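View pics/tcase.png

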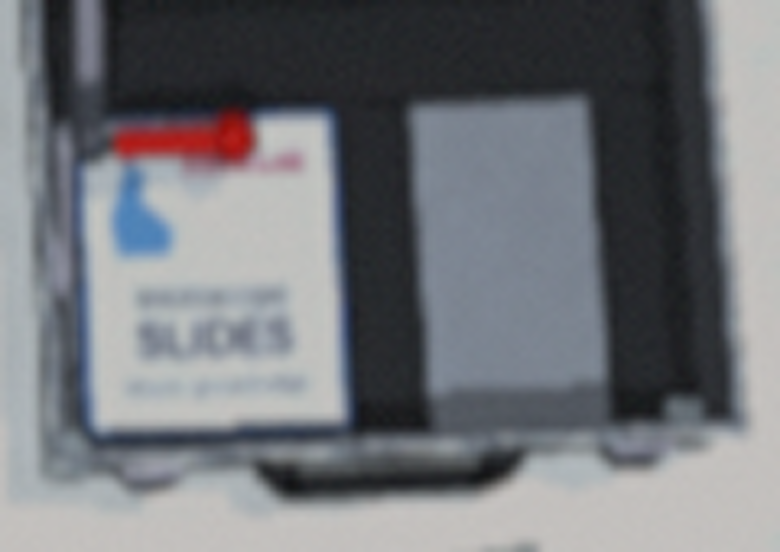

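View pics/scase.png

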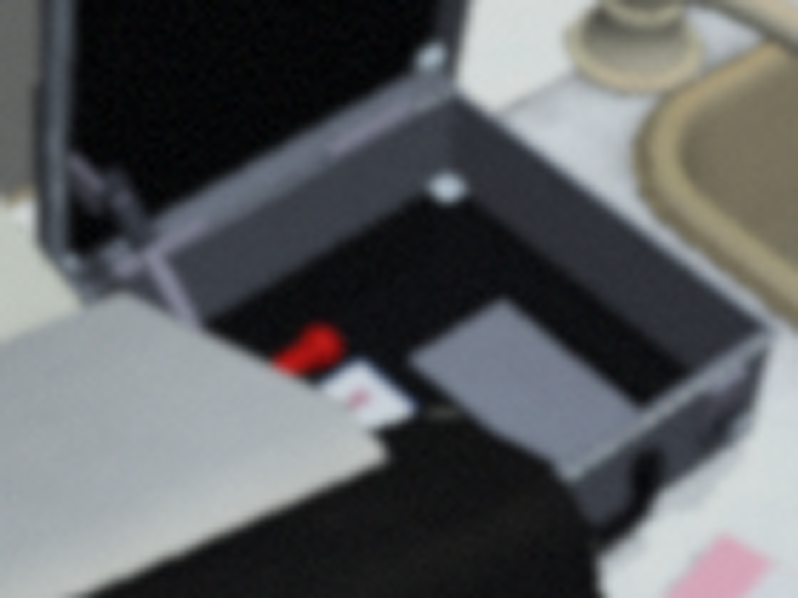

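View pics/tsm.png

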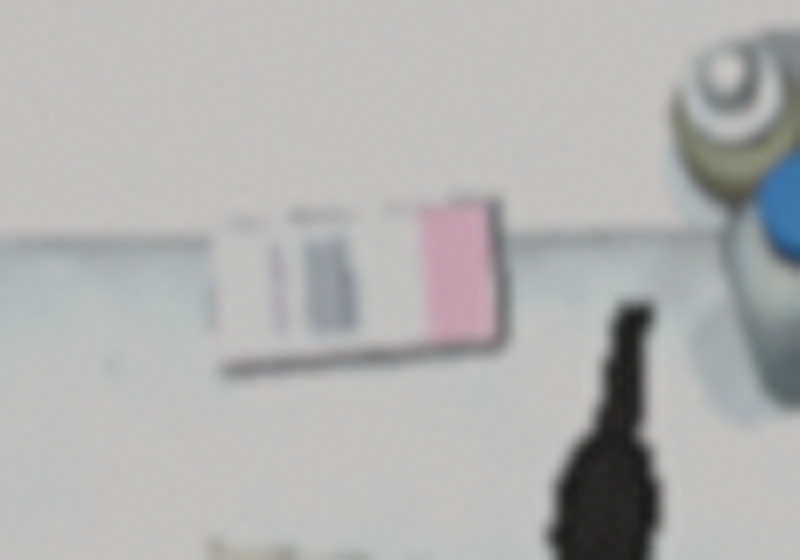

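```bash
python3 - <<'E'
from h import *
T=cam("top");S=cam("scene")
def t(n,a,b): print(n,*tri([ray(T,a),ray(S,b)]))
t("scope diamond",(207,273),(247,228))
sc=lambda u,v:(390+u/11,265+v/11); tc=lambda u,v:(300+u/5,270+v/5)
for a,b in [((383,238),(110,240)),((490,210),(240,95)),((553,437),(660,352)),((440,462),(540,510))]: t("carton",tc(*a),sc(*b))
t("ball",(315+235/6.5,225+135/6.5),(285+322/5.7,180+345/5.7))
t("lid corner R",(315+765/5.9,160+105/5.9),(280+285/3,120+38/3))
t("lid corner L",(315+38/5.9,160+140/5.9),(280+40/3,120+145/3))
t("bay farleft",(315+408/6.5,225+105/6.5),(285+408/5.7,180+355/5.7))
t("bay farright",(315+590/6.5,225+97/6.5),(285+503/5.7,180+298/5.7))
t("rim inner corner back right",(315+632/5.9,160+240/5.9),(285+455/5.7,180+95/5.7))
t("rim front right",(315+740/6.5,225+420/6.5),(285+775/5.7,180+325/5.7))
print("eyepieces T at (150,400),z.3",[onz(T,p,.35) for p in [(150,400),(230,420),(160,460),(285,340)]], proj(T,[0,0,0]),proj(T,[.2,.62,.22]))
E
```

```text
scope diamond [0.4819 0.0366 0.327 ] [np.float64(0.0001893594414136239), np.float64(0.00018935944141357545)]
carton [ 0.4206 -0.2624  0.0136] [np.float64(0.0007061386765678282), np.float64(0.0007061386765678634)]
carton [ 0.4308 -0.3068  0.0148] [np.float64(3.569883913203762e-05), np.float64(3.569883913193622e-05)]
carton [ 0.3396 -0.329   0.0113] [np.float64(0.0006764637850332495), np.float64(0.0006764637850331734)]
carton [ 0.3296 -0.2833  0.0113] [np.float64(0.00014465796132341358), np.float64(0.00014465796132350818)]
ball [ 0.5596 -0.2099  0.0729] [np.float64(0.0007311926810464578), np.float64(0.0007311926810464927)]
lid corner R [ 0.6493 -0.3623  0.2359] [np.float64(0.0037537246162287798), np.float64(0.0037537246162285495)]
lid corner L [ 0.6404 -0.1469  0.2468] [np.float64(0.0016740042880816876), np.float64(0.0016740042880816505)]
bay farleft [ 0.5774 -0.2719  0.0111] [np.float64(0.0016967572228842617), np.float64(0.001696757222884216)]
bay farright [ 0.5814 -0.3306  0.0044] [np.float64(0.00016803208552892984), np.float64(0.0001680320855290696)]
rim inner corner back right [ 0.653  -0.3594  0.0526] [np.float64(0.0016516363341475243), np.float64(0.0016516363341476852)]
rim front right [ 0.4708 -0.3627  0.0621] [np.float64(0.0016999258437061994), np.float64(0.0016999258437063079)]
eyepieces T at (150,400),z.3 [array([0.2948, 0.1141, 0.35  ]), array([ 0.265 , -0.0023,  0.35  ]), array([0.2108, 0.0978, 0.35  ]), array([ 0.3783, -0.083 ,  0.35  ])] [248.7249 535.2123] [-140.0571  455.494 ]
```

```bash
python3 -m jog '[0,0,-4,0,0, 0,0,-8,0,0, 0,0,-12,-2,0, 0,-1,-15,-5,0, 0,-2,-18,-8,0, 0,-3,-21,-11,0, 0,-4,-23,-14,0, 0,-5,-23,-17.5,0, 0,-6,-23,-21,0, 0,-7,-23,-25,0, 0,-8,-23,-29,0, 0,-8,-23,-29,0]' 10; python3 - <<'E'
from h import *
s=get_state();print(s["t"],s["position"],s["joint_pos"],R.from_rotvec(s["orientation"]).as_matrix())
E
```

```text
t: 1.15
position: [0.4555, 0.45, 0.4528]
orientation: [-1.345, -0.97, 0.973]
wrist_force: [0.6, -0.3, -0.8]
width: 0.0939
1.15 [0.4555 0.45   0.4528] [ 0.6034  0.1404  1.2714 -0.0022  1.7315 -0.6494] [[ 0.313  -0.0002 -0.9498]
 [ 0.9498 -0.0027  0.313 ]
 [-0.0026 -1.     -0.0007]]
```

```bash
python3 -m jog '[0,-3.6,0,-1.6,-3, 0,-7.2,0,-3.2,-6, 0,-10.8,0,-4.8,-9, 0,-14.4,0,-6.4,-12, 0,-18,0,-8,-15, 0,-21.6,0,-9.6,-18, 0,-25.2,0,-11.2,-21, 0,-28.8,0,-12.8,-24, 0,-32.4,0,-14.4,-27, 0,-36,0,-16,-30, 0,-39.6,0,-17.5,-31, 0,-43.2,0,-19,-31]'; python3 - <<'E'
from h import *
s=get_state();print(s["t"],s["position"],s["joint_pos"],R.from_rotvec(s["orientation"]).as_matrix())
E
```

```text
t: 2.15
position: [0.4988, -0.0169, 0.4543]
orientation: [-1.091, -1.378, 1.377]
wrist_force: [0.4, -0.1, -0.4]
width: 0.0942
2.15 [ 0.4988 -0.0169  0.4543] [-0.2614 -0.2053  1.6063  0.0002  1.7406 -2.0634] [[-0.2291 -0.     -0.9734]
 [ 0.9734  0.0002 -0.2291]
 [ 0.0002 -1.     -0.    ]]
```

```bash
python3 -m jog '[0,-3.5,0,2,3, 0,-7,0,4,6, 0,-10.5,0,6,10, 0,-14,2,8,10, 0,-18,5,10,10, 0,-18,8,12,10, 0,-18,9,12,10, 0,-18,9,12,10]'; python3 - <<'E'
from h import *
s=get_state();print(s["t"],s["position"],s["joint_pos"],R.from_rotvec(s["orientation"]).as_matrix())
import pickle;pickle.dump(s,open("w1.pkl","wb"))
im=snapshot("wrist");cv2.imwrite("pics/w1.png",im[:,:,::-1])
E
```

```text
t: 2.82
position: [0.4213, -0.2177, 0.3596]
orientation: [-1.175, -1.246, 1.247]
wrist_force: [-0.5, 0.7, 0.3]
width: 0.0939
2.8167 [ 0.4213 -0.2177  0.3596] [-0.7167 -0.2572  1.8151  0.0001  1.5922 -2.3404] [[-0.0529 -0.0064 -0.9986]
 [ 0.9986  0.0056 -0.0529]
 [ 0.0059 -1.      0.006 ]]
```

View pics/w1.png

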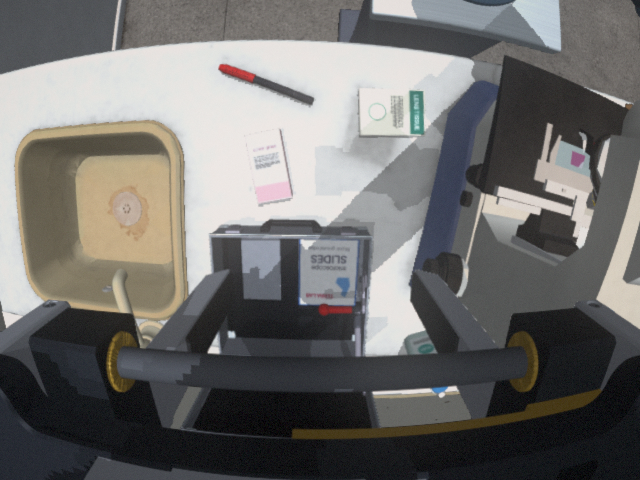

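```bash
python3 - <<'E'
from h import *
im=cv2.imread("pics/w1.png")[:,:,::-1]
crop(im,235,120,335,215,6,"pics/w1a.png");crop(im,205,210,385,330,4.4,"pics/w1b.png")
E
```

```text
(no output)
```

View pics/w1a.png

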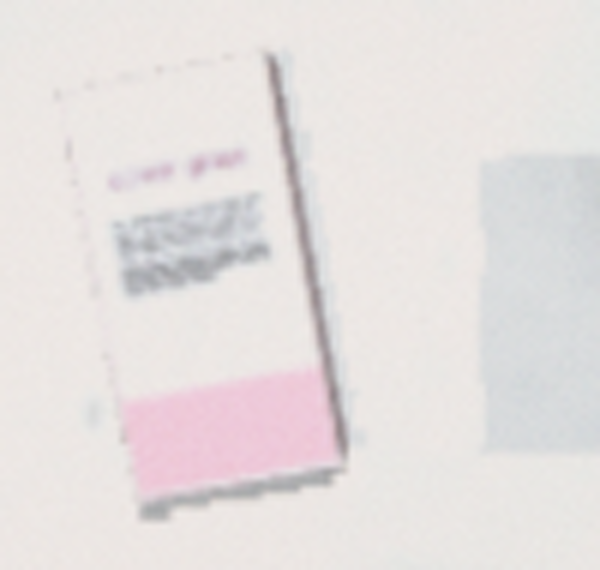

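View pics/w1b.png

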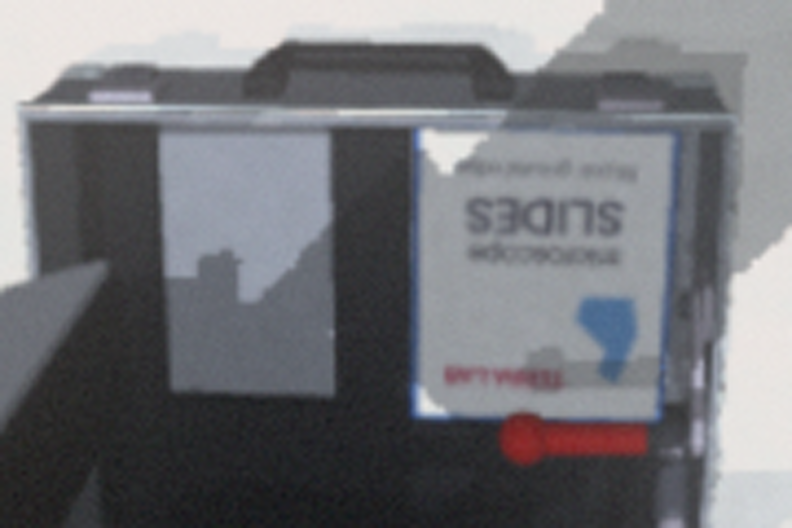

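```bash
cat > fit.py <<'E'
from h import *
import pickle
from scipy.optimize import least_squares
T=cam("top");S=cam("scene");W=cam("wrist",pickle.load(open("w1.pkl","rb")))
a=lambda u,v:(235+u/6,120+v/6); b=lambda u,v:(205+u/4.4,210+v/4.4)
tc=lambda u,v:(300+u/5,270+v/5); t6=lambda u,v:(315+u/6.5,225+v/6.5); s5=lambda u,v:(285+u/5.7,180+v/5.7);sc=lambda u,v:(390+u/11,265+v/11)
car=[((-48,24),(440,462),(268,52),(540,510)),((-48,-24),(553,437),(60,92),(660,352)),((48,-24),(490,210),(140,498),(240,95)),((48,24),(383,238),(338,462),(110,240))]
obs=[]
for c,t,w,s in car:
    x,e=tri([ray(T,tc(*t)),ray(W,a(*w))]);print("carton",c,x,e)
    P=np.array([*c,20.])/1e3
    obs+= [(P,T,tc(*t)),(P,W,a(*w)),(P,S,sc(*s))]
def solve(obs,x0):
    def tr(p,P): return np.array([p[0],p[1],0])+R.from_euler('z',p[2]).apply(P)
    def f(p): return np.concatenate([proj(C,tr(p,P))-uv for P,C,uv in obs])
    r=least_squares(f,x0,loss='soft_l1');return r.x,f(r.x).reshape(-1,2)
r,e=solve(obs,[.38,-.29,.2]);print("carton pose",r,np.degrees(r[2]));print(e.round(1))
cs=[((5,46,76),t6(235,135),b(522,440),s5(322,345)),
((23,-17,16),t6(408,105),b(335,395),s5(408,355)),((23,-75,16),t6(590,97),b(172,392),s5(503,298)),
((-90,-105,66),t6(742,418),b(22,105),s5(775,325)),((-90,105,66),t6(40,455),b(738,118),None),
((9,15,34),t6(335,112),b(415,418),None)]
obs=[]
for c,t,w,s in cs[:4]+cs[5:]:
    x,e=tri([ray(T,t),ray(W,w)]);print("case",c,x,e)
    P=np.array(c)/1e3
    obs+=[(P,T,t),(P,W,w)]+([(P,S,s)] if s else [])
obs+=[(np.array(cs[4][0])/1e3,T,cs[4][1]),(np.array(cs[4][0])/1e3,W,cs[4][2])]
r,e=solve(obs[:-2]if 0 else obs,[.55,-.26,.03]);print("case pose",r,np.degrees(r[2]));print(e.round(1))
E
python3 fit.py
```

```text
carton (-48, 24) [ 0.3363 -0.2578  0.1853] [np.float64(0.0006661066022501026), np.float64(0.0006661066022500758)]
carton (-48, -24) [ 0.3327 -0.3688 -0.2068] [np.float64(0.0012538751580269542), np.float64(0.0012538751580269006)]
carton (48, -24) [ 0.4303 -0.3029  0.0243] [np.float64(0.002323606080112189), np.float64(0.002323606080112162)]
carton (48, 24) [ 0.4178 -0.2562  0.048 ] [np.float64(0.0024243465121099937), np.float64(0.0024243465121099573)]
carton pose [ 0.3792 -0.2902  0.2195] 12.574433231746296
[[-2.3  1.5]
 [-1.1 -1.1]
 [-0.3 -0.1]
 [-1.8  0.9]
 [-1.2 -0.9]
 [ 0.4 -0.6]
 [-1.4 -0.3]
 [-1.4  0.3]
 [-1.  -0.8]
 [-2.8 -0.4]
 [-0.2  0.2]
 [-1.4 -0.4]]
case (5, 46, 76) [ 0.5585 -0.2071  0.0787] [np.float64(0.0018940332273640534), np.float64(0.0018940332273640016)]
case (23, -17, 16) [ 0.5792 -0.2696  0.0054] [np.float64(0.0019580526664325394), np.float64(0.0019580526664325013)]
case (23, -75, 16) [ 0.5814 -0.3275  0.0058] [np.float64(0.00276720495005241), np.float64(0.0027672049500523537)]
case (-90, -105, 66) [ 0.4755 -0.3691  0.0281] [np.float64(0.0005668673412972362), np.float64(0.0005668673412973919)]
case (9, 15, 34) [ 0.5715 -0.2414  0.0385] [np.float64(0.0027715402815405746), np.float64(0.0027715402815405923)]
case pose [ 0.5544 -0.2524  0.016 ] 0.9154704209032037
[[-1.4  0.5]
 [-0.8 -0.2]
 [-1.3 -0. ]
 [-0.5  0.1]
 [-1.6  2.2]
 [-1.6 -1. ]
 [-0.6  0.5]
 [-2.9  0.9]
 [ 0.1 -2. ]
 [-1.1  3.2]
 [-1.1 -0. ]
 [-0.1  0.7]
 [-3.4  4.8]
 [ 1.3 -6. ]
 [ 0.2  0.7]
 [-0.8  2.5]]
```

```bash
python3 - <<'E'
import io,contextlib
with contextlib.redirect_stdout(io.StringIO()):
    from fit import *
def ang(p,q): d=q-p;return np.degrees(np.arctan2(d[1],d[0]))
L={}
for n,uv,z in [("ball",(522,440),.076),("bfl",(335,395),.016),("bfr",(172,392),.016),("rimR",(22,104),.066),("rimL",(738,117),.066),("s_fr",(415,130),.034),("s_fl",(680,128),.034),("s_br",(413,418),.034),("s_bl",(662,418),.034),("bayL",(330,135),.016),("bayR",(158,135),.016),("barL",(645,440),.076)]:
    L[n]=onz(W,b(*uv),z);print(n,L[n])
for p,q,o in [("bfl","bfr",90),("rimL","rimR",90),("s_fr","s_br",0),("s_fl","s_bl",0),("s_bl","s_br",90),("bayL","bfl",0),("bayR","bfr",0),("barL","ball",90)]: print(p,q,ang(L[p],L[q])+o, np.linalg.norm(L[p]-L[q]))
q=[onz(W,a(*c[2]),.02) for c in car];print(q,[np.linalg.norm(q[i]-q[i-1]) for i in range(4)],np.mean(q,0), ang(q[0],q[3]),ang(q[1],q[2]))
E
```

```text
ball [ 0.559  -0.2053  0.076 ]
bfl [ 0.574  -0.2667  0.016 ]
bfr [ 0.5767 -0.3226  0.016 ]
rimR [ 0.4657 -0.3573  0.066 ]
rimL [ 0.4591 -0.1482  0.066 ]
s_fr [ 0.476  -0.2422  0.034 ]
s_fl [ 0.4712 -0.1608  0.034 ]
s_br [ 0.5727 -0.2395  0.034 ]
s_bl [ 0.5688 -0.1585  0.034 ]
bayL [ 0.4837 -0.2701  0.016 ]
bayR [ 0.4866 -0.3263  0.016 ]
barL [ 0.5574 -0.1685  0.076 ]
bfl bfr 2.7974633887116767 0.055955857178473435
rimL rimR 1.8278771722992957 0.20920464981046924
s_fr s_br 1.574090427290078 0.09676870123218106
s_fl s_bl 1.3248189501007575 0.09768018778253605
s_bl s_br 2.7238422047260684 0.08112008347215917
bayL bfl 2.1439757267232116 0.09039479616924362
bayR bfr 2.3227657142564544 0.09023081652198185
barL ball 2.478449512192995 0.036830802593029476
[array([ 0.3286, -0.2757,  0.02  ]), array([ 0.3387, -0.3224,  0.02  ]), array([ 0.4308, -0.3012,  0.02  ]), array([ 0.4205, -0.256 ,  0.02  ])] [np.float64(0.09401432543880617), np.float64(0.04784594668617986), np.float64(0.09447571427126839), np.float64(0.0463209536323585)] [ 0.3797 -0.2888  0.02  ] 12.054897279382049 12.981874786511927
```

```bash
python3 -m jog '[0,-2,3.5,1.2,-2, 0,-4,7,2.4,-4, 0,-6,10.5,3.6,-6, 0,-7.1,14,4.5,-8, 0,-7.1,17.5,4.5,-8, 0,-7.1,21,4.5,-8, 0,-7.1,24,4.5,-8, 0,-7.1,24,4.5,-8, 0,-7.1,24,4.5,-8]'; python3 - <<'E'
from h import *
s=get_state();print(s["t"],s["position"],s["joint_pos"],R.from_rotvec(s["orientation"]).as_matrix())
import pickle;pickle.dump(s,open("w2.pkl","wb"))
im=snapshot("wrist");cv2.imwrite("pics/w2.png",im[:,:,::-1])
E
```

```text
t: 3.62
position: [0.3834, -0.2911, 0.1252]
orientation: [-1.109, -1.353, 1.352]
wrist_force: [-0.3, -0.9, 0.6]
width: 0.0941
3.6167 [ 0.3834 -0.2911  0.1252] [-0.8857 -0.0365  2.0569  0.0001  1.1218 -2.6533] [[-0.1955 -0.0003 -0.9807]
 [ 0.9807  0.0006 -0.1955]
 [ 0.0006 -1.      0.0002]]
```

View pics/w2.png

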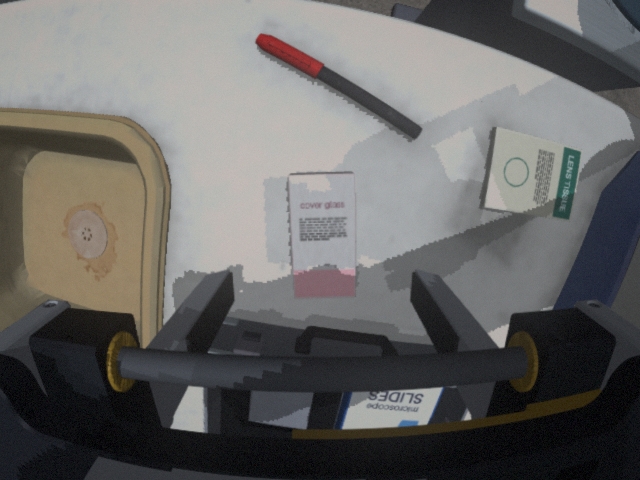

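```bash
python3 - <<'E'
from h import *
import pickle
s=pickle.load(open("w2.pkl","rb"));W=cam("wrist",s)
q=np.array([onz(W,u,.02) for u in [(288,173),(354,172),(356,297),(294,297)]]);print(q,q.mean(0))
A=R.from_rotvec(s["orientation"]).as_matrix();print((q.mean(0)-s["position"])@A, [np.linalg.norm(q[i]-q[i-1]) for i in range(4)])
d=q[2]-q[1];e=q[3]-q[0];print(np.degrees([np.arctan2(d[1],d[0]),np.arctan2(e[1],e[0])]))
E
```

```text
[[ 0.3372 -0.324   0.02  ]
 [ 0.3273 -0.2779  0.02  ]
 [ 0.4208 -0.2556  0.02  ]
 [ 0.4302 -0.3029  0.02  ]] [ 0.3789 -0.2901  0.02  ]
[0.0018 0.1052 0.0042] [np.float64(0.09535126683296014), np.float64(0.047130127486561584), np.float64(0.0961758099980625), np.float64(0.04821972963639909)]
[13.4204 12.7809]
```

```bash
python3 -m jog '[0,0.1,3,0.4,0, 0,0.1,6,0.4,0, 0,0.1,8,0.4,0, 0,0.1,9.6,0.4,0, 0,0.1,9.6,0.4,0, 0.3,0.1,9.6,0.4,0, 0.6,0.1,9.6,0.4,0, 0.9,0.1,9.6,0.4,0, 0.9,0.1,9.6,0.4,0, 0.9,0.1,9.6,0.4,0, 0.9,0.1,9.6,0.4,0]' 12; python3 - <<'E'
from h import *
s=get_state();print(s["t"],s["position"],s["joint_pos"],s["width"])
E
```

```text
t: 4.58
position: [0.3786, -0.2915, 0.0291]
orientation: [-1.112, -1.352, 1.352]
wrist_force: [-0.4, 0.2, 0.7]
width: 0.0573
4.5833 [ 0.3786 -0.2915  0.0291] [-0.894   0.1291  2.0984  0.      0.913  -2.6602] 0.05733323235956509
```

Still closing; give it a little longer.

```bash
python3 -m jog '[0.9,0,0,0,0, 0.9,0,0,0,0, 0.9,0,0,0,0, 0.9,0,0,0,0, 0.9,0,0,0,0]' 12;  python3 -m jog '[0.9,0,-2,0,0, 0.9,0,-4,0,0, 0.9,0,-8,0,0, 0.9,0,-11,0,0, 0.9,0,-14,0,0, 0.9,0,-14,0,0, 0.9,0,-14,0,0]' 12; python3 - <<'E'
from h import *
s=get_state();print(s["t"],s["position"],s["joint_pos"],s["width"],R.from_rotvec(s["orientation"]).as_matrix())
import pickle;pickle.dump(s,open("w3.pkl","wb"))
im=snapshot("wrist");cv2.imwrite("pics/w3.png",im[:,:,::-1])
E
```

```text
t: 5.0
position: [0.3784, -0.2913, 0.0287]
orientation: [-1.11, -1.352, 1.352]
wrist_force: [-0.2, 0.3, 3.5]
width: 0.0481
t: 5.58
position: [0.3789, -0.2918, 0.1695]
orientation: [-1.114, -1.352, 1.353]
wrist_force: [-0.5, 0.9, -1.2]
width: 0.0479
5.5833 [ 0.3789 -0.2918  0.1695] [-0.894  -0.1101  2.0367  0.      1.2118 -2.6602] 0.04794297371393286 [[-0.1941  0.002  -0.981 ]
 [ 0.981  -0.0024 -0.1941]
 [-0.0028 -1.     -0.0015]]
```

View pics/w3.png

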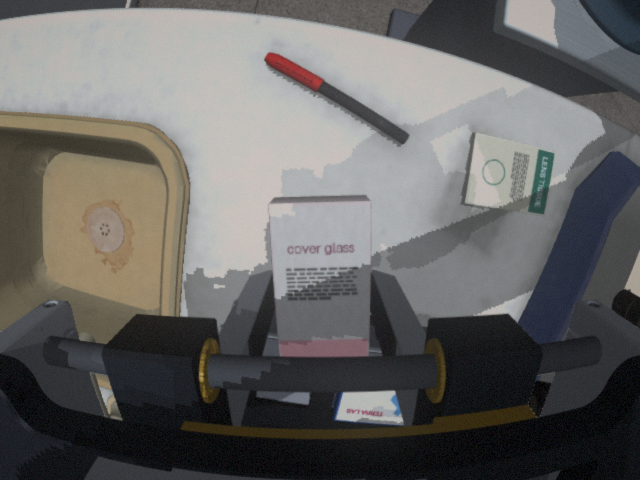

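```bash
python3 - <<'E'
from h import *
c=get_calibration("wrist");M=c["mount"];C=(c["intrinsics"],M[:3,3],M[:3,:3],True)
def ony(uv,y):
    p,d=ray(C,uv);return p+d*(y-p[1])/d[1]
for uv in [(271,203),(370,203),(279,357),(368,356),(279,341),(368,339)]: print(uv,ony(uv,.009),ony(uv,.012))
E
```

```text
(271, 203) [-0.0228  0.009   0.0454] [-0.0232  0.012   0.0449]
(370, 203) [0.023  0.009  0.0454] [0.0234 0.012  0.0449]
(279, 357) [-0.0222  0.009  -0.0371] [-0.0226  0.012  -0.0391]
(368, 356) [ 0.0254  0.009  -0.0366] [ 0.0259  0.012  -0.0385]
(279, 341) [-0.0217  0.009  -0.027 ] [-0.0221  0.012  -0.0288]
(368, 339) [ 0.0248  0.009  -0.0259] [ 0.0253  0.012  -0.0276]
```

```bash
cat > cf.py <<'E'
from h import *
from scipy.optimize import least_squares
def cfit(C,pts,x0=(.554,-.255,.038)):
    tr=lambda p,P:np.array([p[0],p[1],0])+R.from_euler('z',p[2]).apply(np.array(P)/1e3)
    f=lambda p:np.concatenate([proj(C,tr(p,P))-uv for P,uv in pts])
    r=least_squares(f,x0,loss='soft_l1');return r.x,f(r.x).reshape(-1,2)
E
python3 - <<'E'
from cf import *
import pickle
W=cam("wrist",pickle.load(open("w1.pkl","rb")));b=lambda u,v:(205+u/4.4,210+v/4.4)
p=[((5,46,76),b(522,440)),((23,-17,16),b(335,395)),((23,-75,16),b(172,392)),((-90,-105,66),b(22,104)),((-90,105,66),b(738,117))]
r,e=cfit(W,p);print(r,np.degrees(r[2]));print(e.round(1))
T=cam("top");t6=lambda u,v:(315+u/6.5,225+v/6.5);l=lambda u,v:(315+u/5.9,160+v/5.9)
p=[((5,46,76),t6(235,135)),((23,-17,16),t6(408,105)),((23,-75,16),t6(590,97)),((-90,-105,66),t6(742,418)),((-90,105,66),t6(40,455))]
r,e=cfit(T,p);print(r,np.degrees(r[2]));print(e.round(1))
E
```

```text
[ 0.5525 -0.2503  0.028 ] 1.6071213604352246
[[ 1.  -1.9]
 [ 0.   1.1]
 [-1.3  0.4]
 [-0.4 -0.3]
 [ 0.2  0.3]]
[ 0.5559 -0.2538  0.0211] 1.2091122050836518
[[-0.7 -0.1]
 [ 0.1 -0.7]
 [-0.1 -0.4]
 [-0.2  2.1]
 [ 1.2  0.1]]
```

```bash
python3 -m jog '[0.9,-0.6,0,-2.4,2, 0.9,-1.2,0,-4.8,4, 0.9,-1.8,0,-7.2,6, 0.9,-2.4,0,-9.6,8, 0.9,-3,0,-12,9.5, 0.9,-3.5,0,-14.1,9.5, 0.9,-3.5,0,-14.1,9.5, 0.9,-3.5,0,-14.1,9.5]'; python3 - <<'E'
from h import *
s=get_state();print(s["t"],s["position"],s["joint_pos"],s["width"],R.from_rotvec(s["orientation"]).as_matrix())
import pickle;pickle.dump(s,open("w4.pkl","wb"))
im=snapshot("wrist");cv2.imwrite("pics/w4.png",im[:,:,::-1])
im=snapshot("top");cv2.imwrite("pics/t4.png",im[:,:,::-1])
E
```

```text
t: 6.3
position: [0.5227, -0.297, 0.1652]
orientation: [-1.189, -1.23, 1.231]
wrist_force: [1.3, -0.5, -0.7]
width: 0.0481
6.3 [ 0.5227 -0.297   0.1652] [-0.7051  0.195   1.7296 -0.0002  1.2226 -2.3065] 0.04810651848112026 [[-0.0307 -0.0043 -0.9995]
 [ 0.9995  0.0034 -0.0307]
 [ 0.0036 -1.      0.0042]]
```

View pics/w4.png

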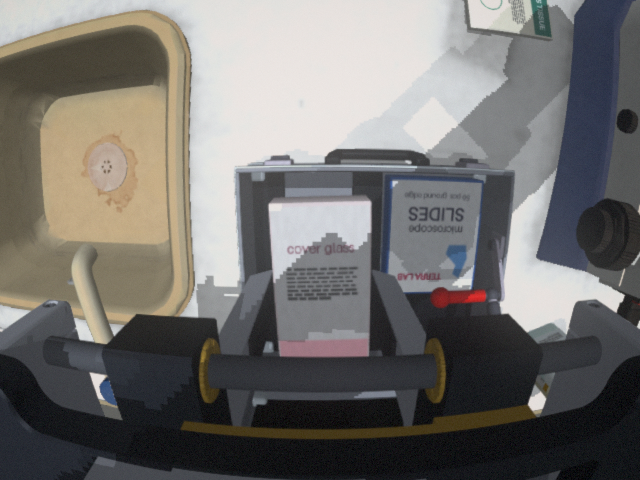

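View pics/t4.png

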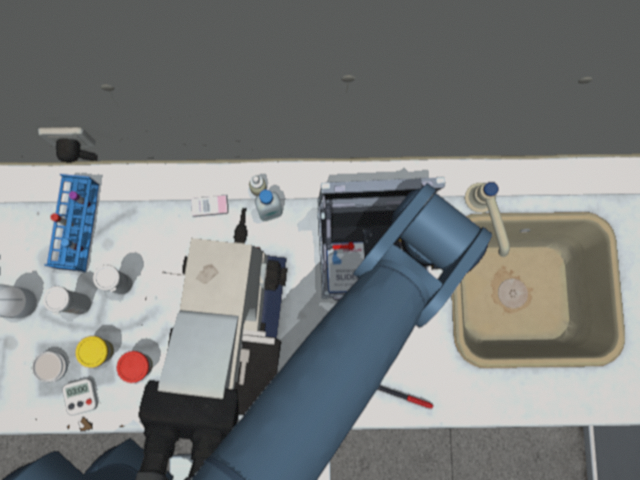

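```bash
python3 - <<'E'
from h import *
im=cv2.imread("pics/w4.png")[:,:,::-1]
crop(im,225,145,385,260,5,"pics/w4a.png");crop(im,365,145,525,325,4,"pics/w4b.png")
E
```

```text
(no output)
```

View pics/w4a.png

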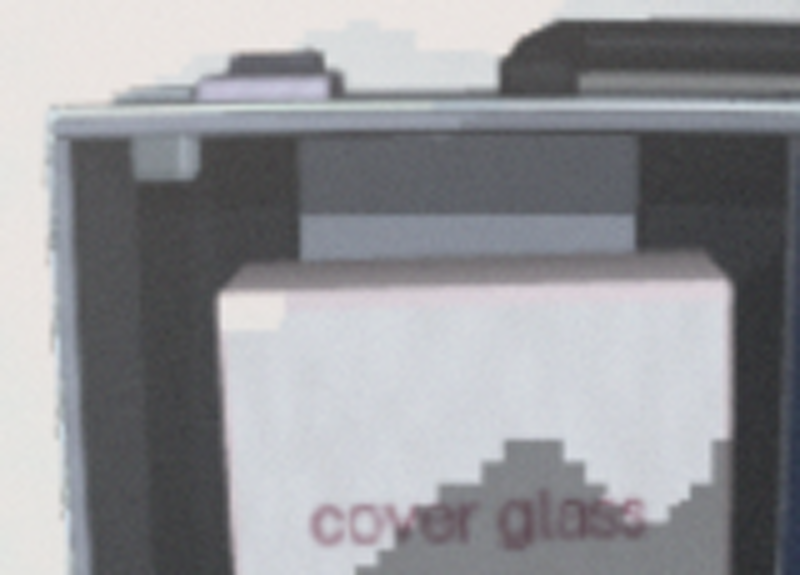

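View pics/w4b.png

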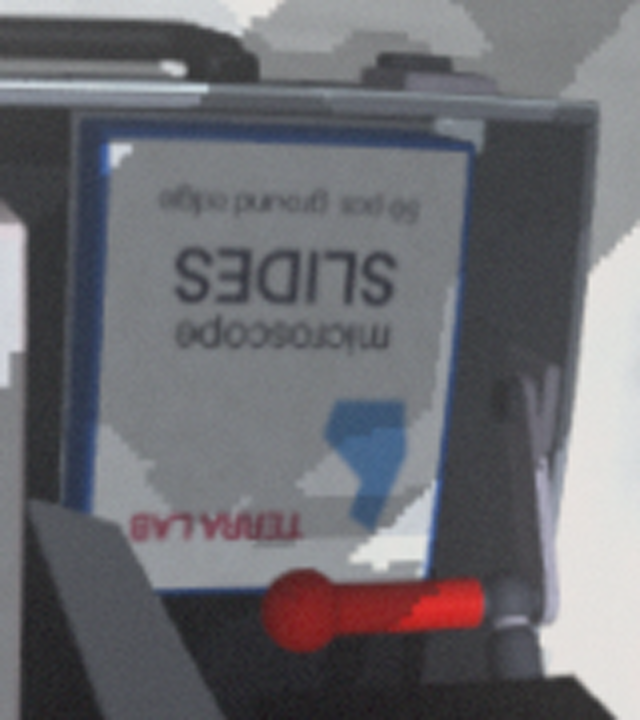

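```bash
python3 - <<'E'
from cf import *
import pickle
s=pickle.load(open("w4.pkl","rb"));W=cam("wrist",s)
p=[((5,46,76),(440.7,298)),((-90,-105,66),(235.3,167)),((-90,105,66),(514.5,171))]
r,e=cfit(W,p);print(r,np.degrees(r[2]));print(e.round(1))
for yaw in [r[2]]:
  for uv in [(284.6,180),(352.8,180),(285,194),(352.2,194)]:
    X=onz(W,uv,.016); print(uv,X,(R.from_euler('z',-yaw).apply(X-[r[0],r[1],0])*1e3).round(1))
for n,uv,z in [("rimR",(235.3,167),.066),("rimL",(514.5,171),.066),("ball",(440.7,298),.076),("s br",(365+70/4,145+590/4),.034),("s bl",(365+430/4,145+575/4),.034),("s fl",(365+472/4,145+150/4),.034),("s fr",(365+103/4,145+140/4),.034),("carNear1",(269,203.5),.165-.009),("carNear2",(371.4,201.5),.165-.009)]: print(n,onz(W,uv,z))
E
```

```text
[ 0.5535 -0.2511  0.0333] 1.909886079648944
[[-0.2 -1.9]
 [-0.5  0.3]
 [ 0.9  0.7]]
(284.6, 180) [ 0.4804 -0.328   0.016 ] [-75.5 -74.4  16. ]
(352.8, 180) [ 0.4788 -0.271   0.016 ] [-75.3 -17.4  16. ]
(285, 194) [ 0.4923 -0.3275  0.016 ] [-63.7 -74.3  16. ]
(352.2, 194) [ 0.4906 -0.271   0.016 ] [-63.5 -17.8  16. ]
rimR [ 0.4668 -0.3587  0.066 ]
rimL [ 0.4595 -0.1501  0.066 ]
ball [ 0.5585 -0.2046  0.076 ]
s br [ 0.5715 -0.2422  0.034 ]
s bl [ 0.568  -0.1589  0.034 ]
s fl [ 0.4729 -0.1619  0.034 ]
s fr [ 0.4758 -0.2423  0.034 ]
carNear1 [ 0.4781 -0.3221  0.156 ]
carNear2 [ 0.4758 -0.2747  0.156 ]
```

```bash
python3 -m jog '[0.9,-0.15,1.5,0,0, 0.9,-0.15,3,0,0, 0.9,-0.15,5,0,0, 0.9,-0.15,7,0,0, 0.9,-0.15,9,0,0, 0.9,-0.15,9,0,0, 0.9,-0.15,9,0,0]'; python3 - <<'E'
from h import *
s=get_state();print(s["t"],s["position"],s["joint_pos"],s["width"],R.from_rotvec(s["orientation"]).as_matrix())
import pickle;pickle.dump(s,open("w5.pkl","wb"))
im=snapshot("wrist");cv2.imwrite("pics/w5.png",im[:,:,::-1])
crop(im,220,140,520,340,2.6,"pics/w5a.png")
E
```

```text
t: 6.98
position: [0.5218, -0.299, 0.0772]
orientation: [-1.192, -1.229, 1.23]
wrist_force: [0.6, -0.4, -1.9]
width: 0.048
6.9833 [ 0.5218 -0.299   0.0772] [-0.7086  0.3086  1.7718 -0.0001  1.0648 -2.3081] 0.047989519823258144 [[-0.0288 -0.0028 -0.9996]
 [ 0.9996  0.0023 -0.0288]
 [ 0.0024 -1.      0.0027]]
```

View pics/w5a.png

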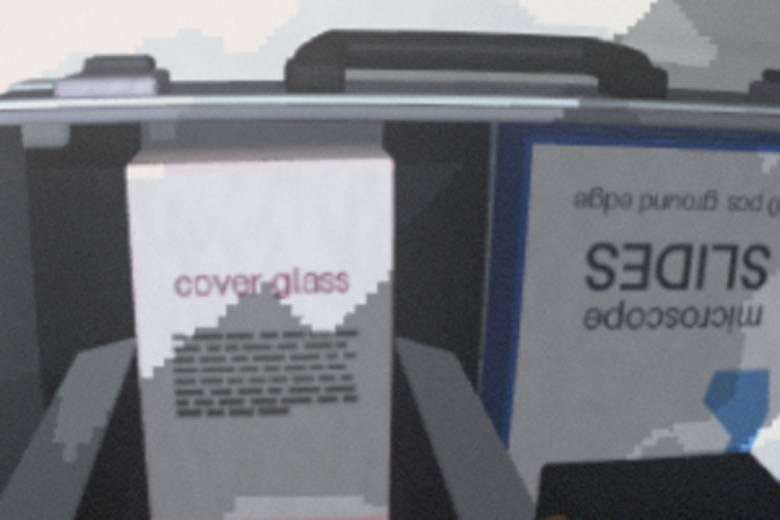

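```bash
python3 - <<'E'
from cf import *
import pickle
s=pickle.load(open("w5.pkl","rb"));W=cam("wrist",s)
q=lambda u,v:(220+u/2.6,140+v/2.6)
A=R.from_rotvec(s["orientation"]).as_matrix()
for n,uv,z in [("bayR",q(141,133),.016),("bayL",q(384.5,133),.016),("carR",q(128,165),.0682),("carL",q(392,158),.0682),("rim",q(260,96),.066),("s fr",q(530,145),.034)]:
    X=onz(W,uv,z);print(n,X,(X-s["position"])@A)
E
```

```text
bayR [ 0.4781 -0.3279  0.016 ] [-0.0278  0.0612  0.0444]
bayL [ 0.4765 -0.2716  0.016 ] [0.0286 0.0614 0.0444]
carR [ 0.4772 -0.3239  0.0682] [-0.0236  0.009   0.0453]
carL [ 0.4746 -0.2769  0.0682] [0.0234 0.0092 0.0465]
rim [ 0.4646 -0.3007  0.066 ] [-0.0001  0.0113  0.0573]
s fr [ 0.4755 -0.2416  0.034 ] [0.0585 0.0434 0.0445]
```

```bash
python3 -m jog '[0.9,0,1,0,0, 0.9,0,2,0,0, 0.9,0,3,0,0, 0.9,0,3.5,0,0, 0.9,0,3.8,0,0, 0.9,0,3.9,0,0, 0.9,0,3.9,0,0, 0.9,0,3.9,0,0]'; python3 - <<'E'
from h import *
s=get_state();print(s["t"],s["position"],s["wrist_force"],R.from_rotvec(s["orientation"]).as_matrix()[1])
im=snapshot("wrist");crop(im,220,140,520,340,2.6,"pics/w6a.png")
E
```

```text
t: 7.7
position: [0.5238, -0.2999, 0.0397]
orientation: [-1.196, -1.231, 1.231]
wrist_force: [0.2, -0.3, -1.1]
width: 0.0479
7.7 [ 0.5238 -0.2999  0.0397] [ 0.19   -0.3312 -1.088 ] [ 0.9996 -0.0004 -0.0296]
```

View pics/w6a.png

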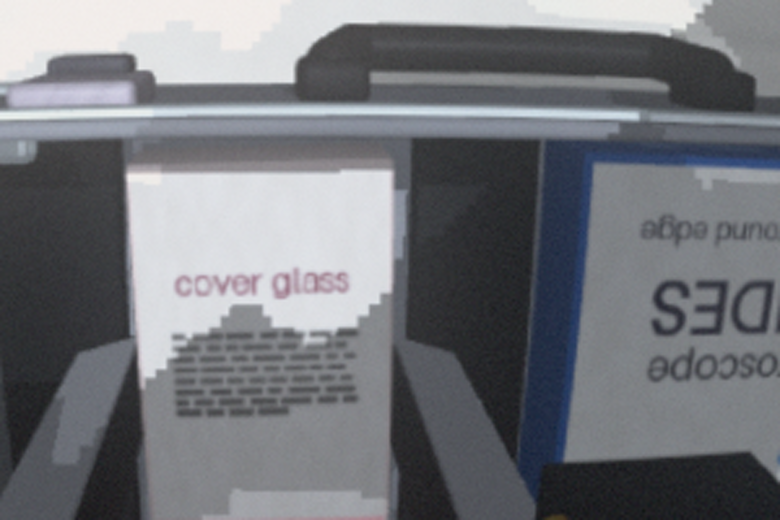

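```bash
python3 -m jog '[0.9,0.1,0,0.1,0, 0.9,0.1,0.15,0.1,0, 0.9,0.1,0.25,0.1,0, 0.9,0.1,0.25,0.1,0, 0.9,0.1,0.25,0.1,0]'; python3 - <<'E'
from h import *
s=get_state();print(s["t"],s["position"],s["wrist_force"])
im=snapshot("wrist");crop(im,220,140,520,340,2.6,"pics/w7a.png")
E
```

```text
t: 8.17
position: [0.5224, -0.2987, 0.0369]
orientation: [-1.195, -1.231, 1.231]
wrist_force: [-1.0, -0.7, -1.7]
width: 0.0481
8.1667 [ 0.5224 -0.2987  0.0369] [-0.9758 -0.6591 -1.6994]
```

View pics/w7a.png

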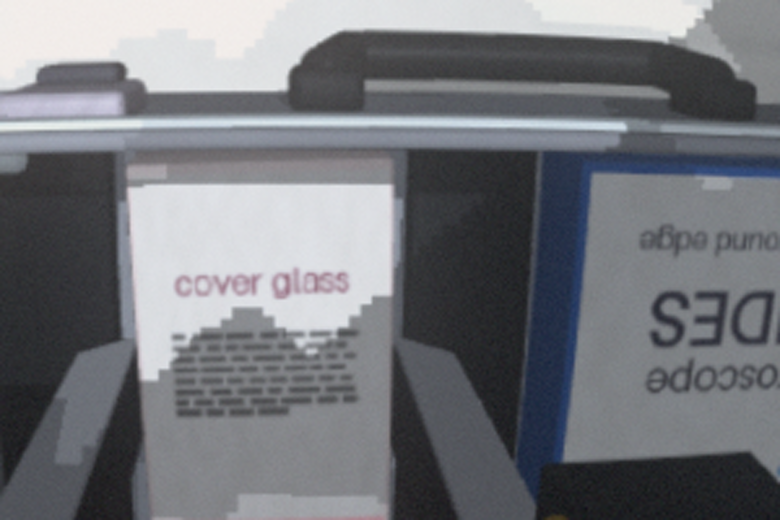

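```bash
python3 -m jog '[0.4,0,0,0,0, 0.35,0,0,0,0, 0.35,0,0,0,0, 0.35,0,0,0,0, 0.35,0,-1,0,0, 0.35,0,-3,0,0, 0.35,0,-6,0,0, 0.35,0,-9,0,0, 0.35,0,-12,0,0, 0.35,0,-12,0,0, 0.35,0,-12,0,0]'; python3 - <<'E'
from h import *
s=get_state();print(s["t"],s["position"],s["joint_pos"])
import pickle;pickle.dump(s,open("w8.pkl","wb"))
im=snapshot("wrist");cv2.imwrite("pics/w8.png",im[:,:,::-1]);crop(im,220,140,520,340,2.6,"pics/w8a.png")
E
```

```text
t: 9.13
position: [0.5237, -0.2997, 0.1601]
orientation: [-1.201, -1.232, 1.232]
wrist_force: [0.7, 0.7, 0.4]
width: 0.0612
9.1333 [ 0.5237 -0.2997  0.1601] [-0.7075  0.1994  1.7344 -0.      1.2023 -2.3079]
```

View pics/w8a.png

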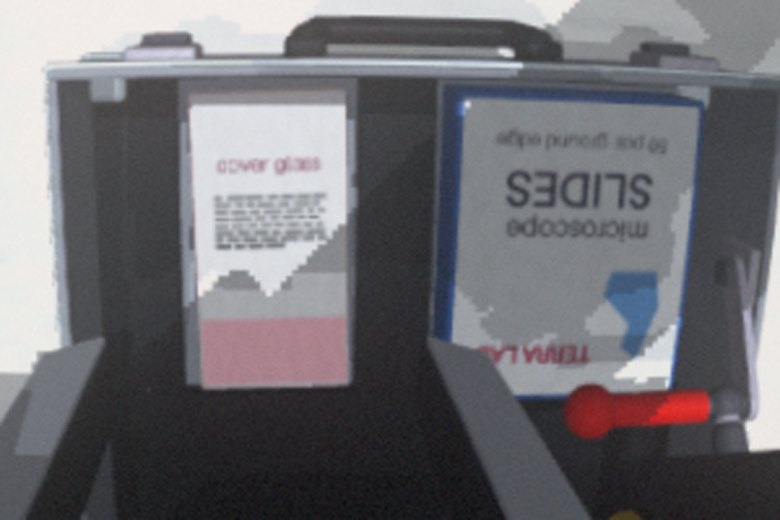

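```bash
python3 - <<'E'
from cf import *
import pickle
im=cv2.imread("pics/w8.png")[:,:,::-1]; crop(im,280,165,365,300,4.4,"pics/w8b.png"); crop(im,420,215,530,325,6,"pics/w8c.png")
s=pickle.load(open("w8.pkl","rb"));W=cam("wrist",s)
q=lambda u,v:(220+u/2.6,140+v/2.6)
p=[((5,46,76),q(590,412)),((-90,-105,66),q(48,67)),((-90,105,66),q(775,77))]
r,e=cfit(W,p[1:]+p[:1]);print(r,np.degrees(r[2]),e)
inv=lambda X:(R.from_euler('z',-r[2]).apply(X-[r[0],r[1],0])*1e3+[30,46,0]).round(1)
c=[inv(onz(W,q(*u),.028)) for u in [(190,103),(347,105),(350,386),(202,389)]];print(c,np.mean(c,0))
for u in [(184,200),(355,200),(353,384),(187,384)]: print("bay",inv(onz(W,q(*u),.016)))
E
```

```text
[ 0.5538 -0.2513  0.0354] 2.027863779285579 [[-1.1973  0.2434]
 [ 4.875   0.7698]
 [-0.0583 -1.5625]]
[array([-45.8, -23.3,  28. ]), array([-45. ,  24.3,  28. ]), array([46.4, 26.7, 28. ]), array([ 47.1, -21.7,  28. ])] [ 0.675  1.5   28.   ]
bay [-13.3 -26.8  16. ]
bay [-13.1  28.2  16. ]
bay [50.6 28.8 16. ]
bay [ 50.3 -27.7  16. ]
```

View pics/w8b.png

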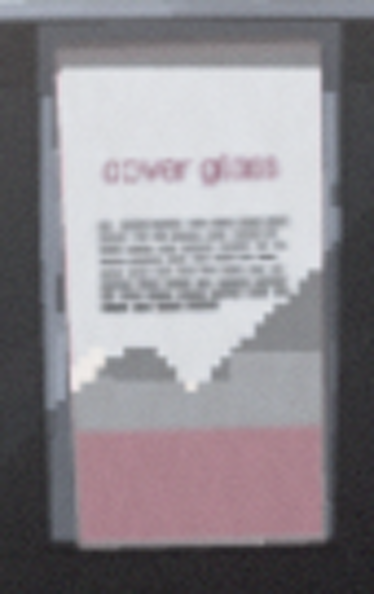

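View pics/w8c.png

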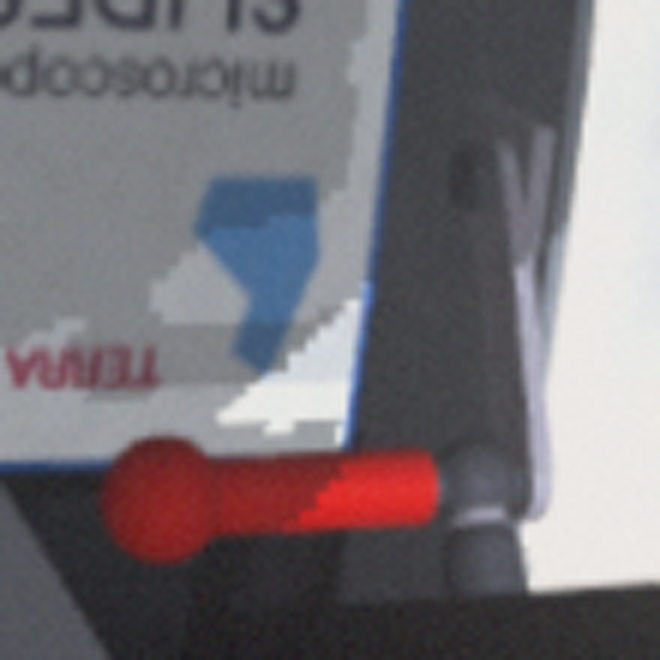

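```bash
python3 - <<'E'
from cf import *
from scipy.optimize import fsolve,brentq
H=np.array([90,66.]);F=np.array([-30,56.]);K0=np.array([5,76.]);a0=np.arctan2(20,35);L1=np.hypot(35,20)
K=lambda s:F+L1*np.array([np.cos(a0+s),np.sin(a0+s)])
def P(r,h,l):
    o=np.radians(85)-l; u=np.array([-np.cos(o),np.sin(o)]); n=np.array([np.sin(o),np.cos(o)])
    return H+r*u+h*n
def eq(v):
    r,h=v;p=P(r,h,0);d=p-F;u=d/np.linalg.norm(d);k=K0-F
    return [u[0]*k[1]-u[1]*k[0]+5, np.linalg.norm(P(r,h,1.484)-K(2.8))-np.linalg.norm(p-K0)]
v=fsolve(eq,[75,10]);print(v,eq(v));r,h=v;L2=np.linalg.norm(P(r,h,0)-K0);print(L2,P(r,h,0))
for s in np.arange(0,2.9,.1):
    f=lambda l:np.linalg.norm(P(r,h,l)-K(s))-L2
    ls=np.linspace(-.05,1.5,400);fs=[f(x) for x in ls];rt=[brentq(f,ls[i],ls[i+1]) for i in range(399) if fs[i]*fs[i+1]<0]
    print(round(s,2),K(s).round(1),np.round(rt,3))
s=get_state();W=cam("wrist",s);print(onz(W,(447,298.3),.076),onz(W,(420+435/6,215+488/6),.076))
E
```

```text
[69.3835 -9.614 ] [np.float64(-3.552713678800501e-15), np.float64(-1.4210854715202004e-14)]
90.60730420738945 [ 74.3754 134.2815]
0.0 [ 5. 76.] [0.]
0.1 [ 2.8 79.4] [-0.007]
0.2 [ 0.3 82.6] [-0.004]
0.3 [-2.5 85.4] [0.007]
0.4 [-5.6 88.1] [0.026]
0.5 [-8.9 90.3] [0.052]
0.6 [-12.4  92.3] [0.084]
0.7 [-16.1  93.8] [0.123]
0.8 [-20.  95.] [0.166]
0.9 [-23.9  95.8] [0.214]
1.0 [-27.9  96.3] [0.265]
1.1 [-31.9  96.3] [0.32]
1.2 [-36.   95.9] [0.378]
1.3 [-39.9  95.1] [0.439]
1.4 [-43.8  93.9] [0.501]
1.5 [-47.5  92.3] [0.566]
1.6 [-51.   90.4] [0.633]
1.7 [-54.3  88.1] [0.701]
1.8 [-57.4  85.5] [0.77]
1.9 [-60.2  82.7] [0.841]
2.0 [-62.8  79.5] [0.912]
2.1 [-64.9  76.1] [0.984]
2.2 [-66.8  72.5] [1.058]
2.3 [-68.2  68.8] [1.131]
2.4 [-69.3  64.9] [1.206 1.499]
2.5 [-70.   60.9] [1.282 1.473]
2.6 [-70.3  56.9] [1.363 1.442]
2.7 [-70.2  52.9] []
2.8 [-69.7  48.9] [1.421 1.484]
[ 0.5561 -0.2046  0.076 ] [ 0.555  -0.1665  0.076 ]
```

```bash
python3 -m jog '[0.72,2.5,-1,-1.4,0, 0.72,5,-1,-2.8,0, 0.72,7.5,-1,-4.2,0, 0.72,9.35,-1,-5.5,0, 0.72,9.35,-1,-5.5,0, 0.72,9.35,-1,-5.5,0, 0.72,9.35,-1,-5.5,0, 0.72,9.35,-1,-5.5,0]' 20; python3 - <<'E'
from h import *
s=get_state();print(s["t"],s["position"],s["joint_pos"],s["width"],R.from_rotvec(s["orientation"]).as_matrix())
import pickle;pickle.dump(s,open("w9.pkl","wb"))
im=snapshot("wrist");cv2.imwrite("pics/w9.png",im[:,:,::-1])
W=cam("wrist",s)
print("ball should be at",proj(W,[.5565,-.2048,.076]))
E
```

```text
t: 9.85
position: [0.5739, -0.2044, 0.1661]
orientation: [-1.194, -1.229, 1.23]
wrist_force: [0.2, 1.0, 0.3]
width: 0.0266
9.85 [ 0.5739 -0.2044  0.1661] [-0.5279  0.2096  1.7107 -0.0003  1.2228 -2.127 ] 0.02655291402250918 [[-0.0283 -0.0014 -0.9996]
 [ 0.9996  0.0005 -0.0283]
 [ 0.0006 -1.      0.0014]]
ball should be at [320.626  224.6994]
```

View pics/w9.png

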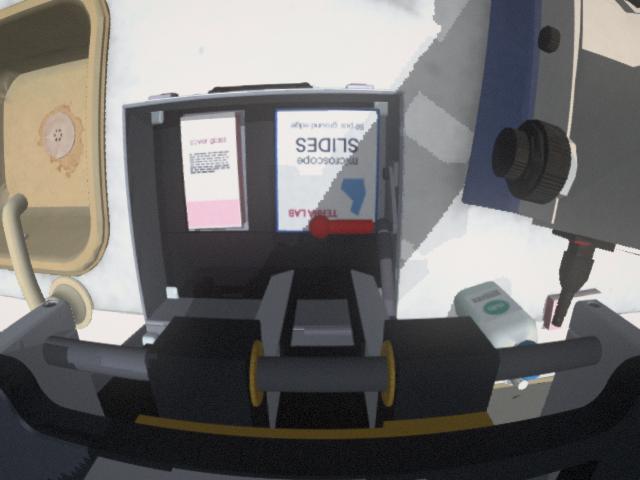

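```bash
python3 -m jog '[0.72,0,1.5,-0.3,0, 0.72,0,3.5,-0.3,0, 0.72,0,5.5,-0.3,0, 0.72,0,6.5,-0.3,0, 0.72,0,7.5,-0.3,0, 0.72,0,8.2,-0.3,0, 0.72,0,8.8,-0.3,0, 0.72,0,8.8,-0.3,0, 0.72,0,8.8,-0.3,0]'; python3 - <<'E'
from h import *
s=get_state();print(s["t"],s["position"],s["joint_pos"],s["width"],s["wrist_force"])
import pickle;pickle.dump(s,open("w10.pkl","wb"))
im=snapshot("wrist");cv2.imwrite("pics/w10.png",im[:,:,::-1])
im=snapshot("scene");crop(im,270,110,440,280,3.5,"pics/s10.png")
E
```

```text
t: 10.65
position: [0.5779, -0.2037, 0.0793]
orientation: [-1.196, -1.231, 1.231]
wrist_force: [0.5, -0.1, 1.5]
width: 0.0265
10.65 [ 0.5779 -0.2037  0.0793] [-0.5237  0.3268  1.7439 -0.      1.0704 -2.124 ] 0.02653074766852422 [ 0.5437 -0.0992  1.4518]
```

View pics/w10.png

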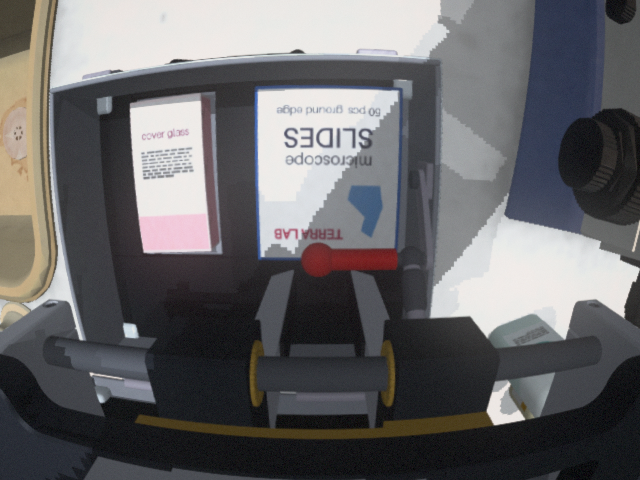

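View pics/s10.png

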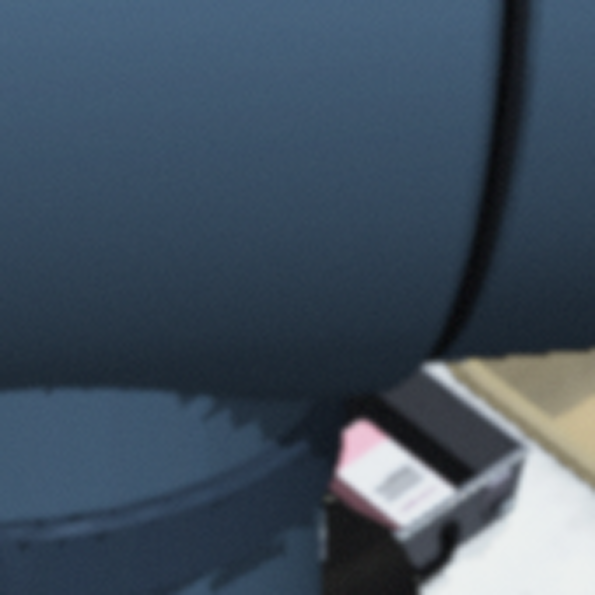

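```bash
python3 -m jog '[0.72,0,0,0.4,0, 0.72,0,0,0.7,0, 0.72,0,-0.15,0.8,0, 0.72,0,-0.3,0.9,0, 0.72,0,-0.45,1.0,0, 0.72,0,-0.45,1.0,0]';python3 -m jog '[0.72,0,-0.15,0.1,0, 0.72,0,-0.3,0.2,0, 0.72,0,-0.3,0.2,0]'; python3 - <<'E'
from h import *
im=snapshot("wrist");cv2.imwrite("pics/w11.png",im[:,:,::-1])
E
```

```text
t: 11.25
position: [0.5687, -0.204, 0.0847]
orientation: [-1.198, -1.232, 1.23]
wrist_force: [4.7, 2.1, 2.3]
width: 0.026
t: 11.5
position: [0.5668, -0.2042, 0.0876]
orientation: [-1.198, -1.232, 1.23]
wrist_force: [5.5, 1.3, 3.1]
width: 0.0265
```

View pics/w11.png

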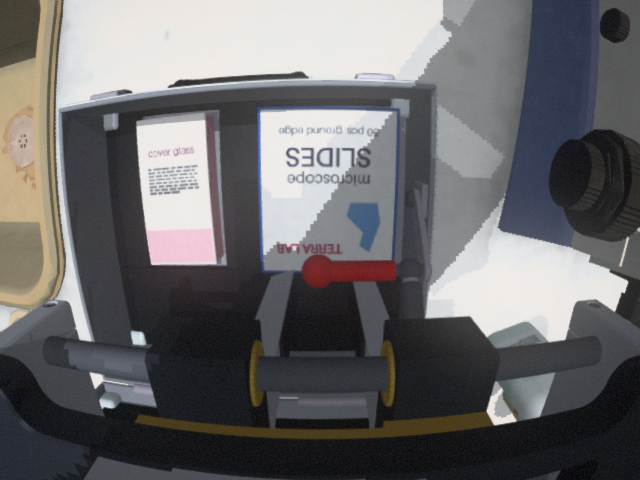

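```bash
python3 -m jog '[0.72,0,-0.3,0.25,0, 0.72,0,-0.6,0.5,0, 0.72,0,-0.85,0.8,0, 0.72,0,-1.1,1.1,0, 0.72,0,-1.3,1.4,0, 0.72,0,-1.45,1.7,0, 0.72,0,-1.55,2.0,0, 0.72,0,-1.55,2.0,0]'; python3 - <<'E'
from h import *
im=snapshot("wrist");cv2.imwrite("pics/w12.png",im[:,:,::-1])
E
```

```text
t: 12.22
position: [0.5459, -0.2049, 0.1027]
orientation: [-1.197, -1.231, 1.231]
wrist_force: [2.6, 0.2, 2.9]
width: 0.0261
```

View pics/w12.png

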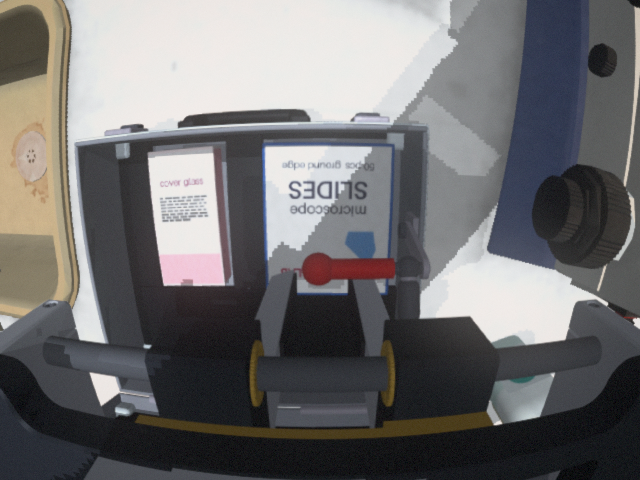

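```bash
python3 -m jog '[0.72,0,0,-0.3,0, 0.72,0,-1.5,-0.3,0, 0.72,0,-5,-0.3,0, 1,0,-9,-0.3,0, 1,0,-13,-0.3,0, 1,0,-17,-0.3,0, 1,0,-20.5,-0.3,0, 1,-1.5,-20.5,-3,0, 1,-3,-20.5,-6,0, 1,-4.7,-20.5,-9,0, 1,-4.7,-20.5,-11.5,0, 1,-4.7,-20.5,-11.5,0]'; python3 - <<'E'
from h import *
s=get_state();print(s["t"],s["position"],s["joint_pos"],s["width"],s["wrist_force"])
import pickle;pickle.dump(s,open("w13.pkl","wb"))
im=snapshot("wrist");cv2.imwrite("pics/w13.png",im[:,:,::-1])
im=snapshot("top");cv2.imwrite("pics/t13.png",im[:,:,::-1])
E
```

```text
t: 13.27
position: [0.6635, -0.2483, 0.3033]
orientation: [-1.189, -1.228, 1.232]
wrist_force: [0.1, -0.5, -1.3]
width: 0.0
13.2667 [ 0.6635 -0.2483  0.3033] [-0.5175  0.3354  1.3051 -0.0007  1.5068 -2.1183] 3.4906991900526254e-06 [ 0.0729 -0.49   -1.2642]
```

View pics/w13.png

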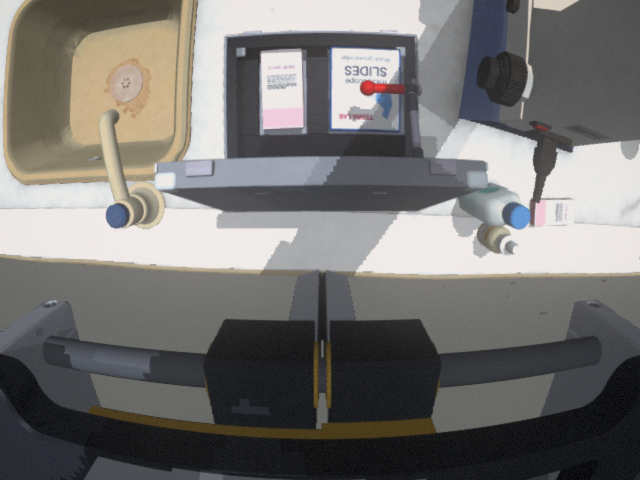

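View pics/t13.png

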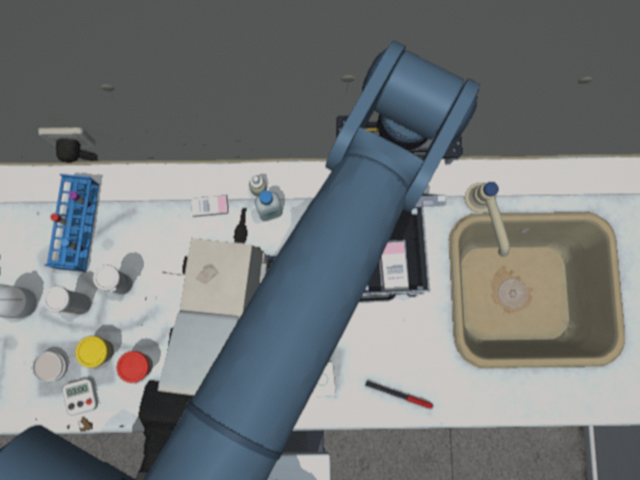

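```bash
python3 - <<'E'
from h import *
import pickle
s=pickle.load(open("w13.pkl","rb"));W=cam("wrist",s)
im=cv2.imread("pics/w13.png")[:,:,::-1]; crop(im,150,140,500,220,2.2,"pics/w13a.png")
for uv,z in [((320,158),.2406),((320,185),.245),((320,210),.06),((320,272),0),((157,187),.245),((488,183),.245)]: print(uv,onz(W,uv,z))
for lid in [.05,.1,.15,.2,.25,.3]:
    o=np.radians(85)-lid;c,sn=np.cos(o),np.sin(o)
    i=np.array([90-180*c,0,66+180*sn]);e=i+18*np.array([sn,0,c]);f=lambda p:proj(W,np.array([.5537,-.2513,0])+R.from_euler('z',.034).apply(p/1e3)).round(1)
    print(lid,f(i),f(e),f(e+[0,105,0]),f(e+[0,-105,0]))
E
```

```text
(320, 158) [ 0.5992 -0.2504  0.2406]
(320, 185) [ 0.615  -0.2499  0.245 ]
(320, 210) [ 0.6623 -0.2488  0.06  ]
(320, 272) [ 0.7557 -0.2462  0.    ]
(157, 187) [ 0.6171 -0.3527  0.245 ]
(488, 183) [ 0.6083 -0.144   0.245 ]
0.05 [321.2 191.7] [321.3 221.9] [485.8 222.2] [156.8 223.7]
0.1 [321.1 176.6] [321.3 206.8] [486.6 208.1] [155.9 209.7]
0.15 [321.1 161.7] [321.2 191.6] [486.9 193.9] [155.4 195.4]
0.2 [321.  147.2] [321.1 176.3] [486.8 179.7] [155.4 181.2]
0.25 [320.9 133.2] [321.1 161.3] [486.2 165.6] [155.8 167.2]
0.3 [320.9 119.9] [321.  146.7] [485.2 151.9] [156.6 153.4]
```

View pics/w13a.png

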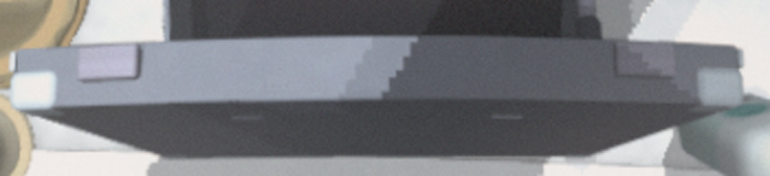

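```bash
python3 -m jog '[1,0,2,0,0, 1,0,4,0,0, 1,0,5.9,0,0, 1,0,5.9,1,0, 1,0,5.9,2,0, 1,0,5.9,3,0, 1,0,5.9,3.5,0, 1,0,5.9,3.5,0]' 20; python3 - <<'E'
from h import *
s=get_state();print(s["t"],s["position"],s["wrist_force"])
im=snapshot("wrist");cv2.imwrite("pics/w14.png",im[:,:,::-1])
E
```

```text
t: 14.03
position: [0.6255, -0.2489, 0.2481]
orientation: [-1.194, -1.23, 1.231]
wrist_force: [-0.6, 0.6, 1.1]
width: 0.0006
14.0333 [ 0.6255 -0.2489  0.2481] [-0.6324  0.5789  1.0977]
```

View pics/w14.png

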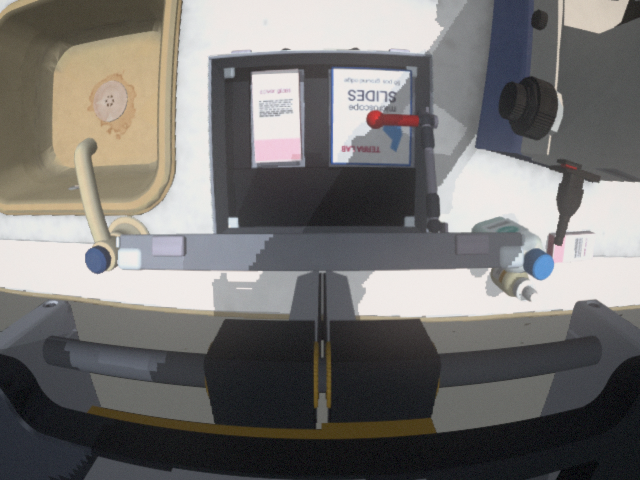

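```bash
python3 -m jog '[1,0,0.4,0.5,0, 1,0,0.65,1.2,0, 1,0,0.85,1.85,0, 1,0,1.05,2.5,0, 1,0,1.3,3.2,0, 1,0,1.55,3.85,0, 1,0,1.85,4.5,0, 1,0,2.2,5.1,0, 1,0,2.2,5.1,0]'; python3 - <<'E'
from h import *
s=get_state();print(s["t"],s["position"],s["wrist_force"])
im=snapshot("wrist");cv2.imwrite("pics/w15.png",im[:,:,::-1])
E
```

```text
t: 14.83
position: [0.5744, -0.2503, 0.2246]
orientation: [-1.192, -1.229, 1.231]
wrist_force: [0.4, -0.9, 1.0]
width: 0.0006
14.8333 [ 0.5744 -0.2503  0.2246] [ 0.4271 -0.9312  0.9549]
```

View pics/w15.png

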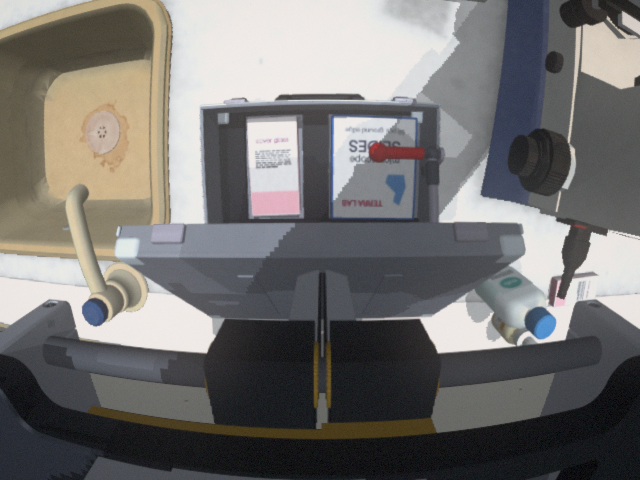

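```bash
python3 -m jog '[1,0,0.6,1.2,0, 1,0,1.4,2.3,0, 1,0,2.3,3.4,0, 1,0,3.3,4.35,0, 1,0,4.4,5.2,0, 1,0,5.6,6,0, 1,0,6.8,6.7,0, 1,0,8.1,7.25,0, 1,0,8.1,7.25,0]'; python3 - <<'E'
from h import *
s=get_state();print(s["t"],s["position"],s["wrist_force"])
im=snapshot("wrist");cv2.imwrite("pics/w16.png",im[:,:,::-1])
E
```

```text
t: 15.63
position: [0.5012, -0.2513, 0.1415]
orientation: [-1.188, -1.229, 1.23]
wrist_force: [0.4, 0.3, -0.5]
width: 0.0007
15.6333 [ 0.5012 -0.2513  0.1415] [ 0.4477  0.3116 -0.5094]
```

View pics/w16.png

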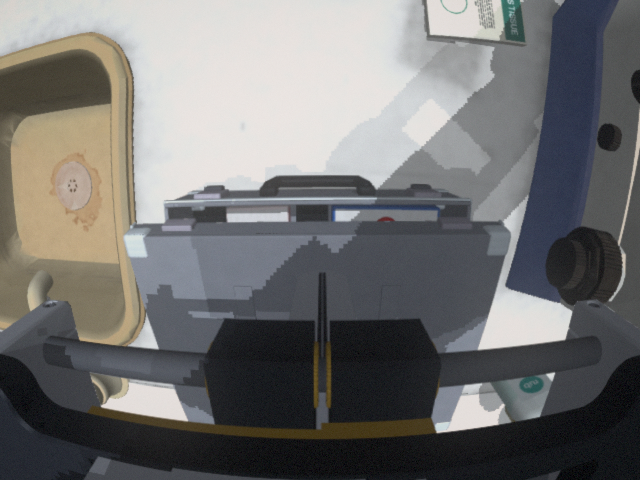

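```bash
python3 -m jog '[1,0,0.6,0.2,0, 1,0,1.2,0.4,0, 1,0,1.8,0.6,0, 1,0,2.4,0.75,0, 1,0,3,0.85,0, 1,0,3.4,0.9,0, 1,0,3.7,0.95,0, 1,0,3.7,0.95,0, 1,0,3.7,0.95,0]'; python3 - <<'E'
from h import *
s=get_state();print(s["t"],s["position"],s["wrist_force"])
im=snapshot("wrist");cv2.imwrite("pics/w17.png",im[:,:,::-1])
E
```

```text
t: 16.43
position: [0.494, -0.2529, 0.1077]
orientation: [-1.194, -1.231, 1.231]
wrist_force: [-0.1, -0.1, 0.9]
width: 0.0001
16.4333 [ 0.494  -0.2529  0.1077] [-0.0991 -0.1393  0.8712]
```

View pics/w17.png

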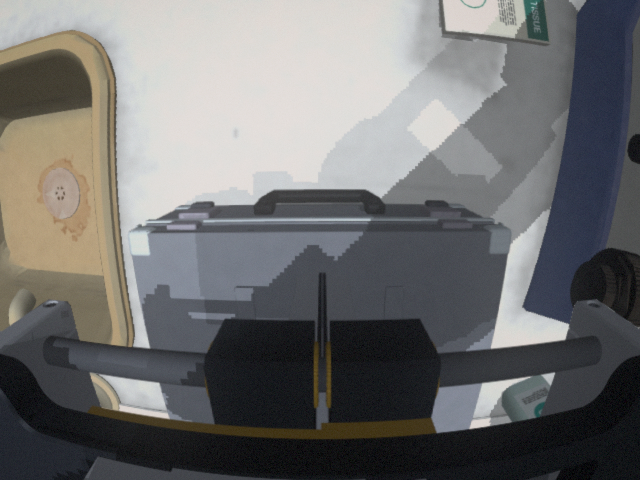

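```bash
python3 -m jog '[1,0,0.2,0,0, 1,0,0.4,0,0, 1,0,0.4,0,0]'; python3 -m jog '[1,0,0.15,0,0, 1,0,0.3,0,0, 1,0,0.3,0,0, 1,0,0.3,0,0]'
```

```text
t: 16.73
position: [0.4942, -0.2532, 0.104]
orientation: [-1.195, -1.231, 1.231]
wrist_force: [0.6, -0.8, -0.6]
width: 0.0001
t: 17.07
position: [0.4942, -0.2532, 0.1031]
orientation: [-1.194, -1.231, 1.232]
wrist_force: [-5.6, 3.5, 14.4]
width: 0.0003
```

```bash
python3 -m jog '[1,0,0.1,0,0, 1,0,0.1,0,0, 1,0,0.1,0,0, 1,0,-1,0,0, 1,0,-3,0,0, 1,0,-6,0,0, 1,0,-10,0,0, 1,0,-14,2,0, 1,0,-18,5,0, 1,0,-20,8,0, 1,0,-20,11,0, 1,0,-20,11,0]'; python3 - <<'E'
from h import *
s=get_state();print(s["t"],s["position"],s["wrist_force"])
im=snapshot("wrist");cv2.imwrite("pics/w18.png",im[:,:,::-1]);W=cam("wrist",s)
for h in [66,84]:
  for y in [105,-105]: print(h,y,proj(W,np.array([.5537,-.2513,0])+R.from_euler('z',.034).apply([-.09,y/1e3,h/1e3])))
im=snapshot("scene");cv2.imwrite("pics/s18.png",im[:,:,::-1])
im=snapshot("top");cv2.imwrite("pics/t18.png",im[:,:,::-1])
E
```

```text
t: 18.07
position: [0.3819, -0.2569, 0.3037]
orientation: [-1.202, -1.229, 1.231]
wrist_force: [-0.0, -0.1, -0.4]
width: 0.0004
18.0667 [ 0.3819 -0.2569  0.3037] [-0.0312 -0.0951 -0.3958]
66 105 [412.1471 279.5142]
66 -105 [232.4311 280.5119]
84 105 [415.6921 285.2357]
84 -105 [228.8255 286.2562]
```

View pics/w18.png

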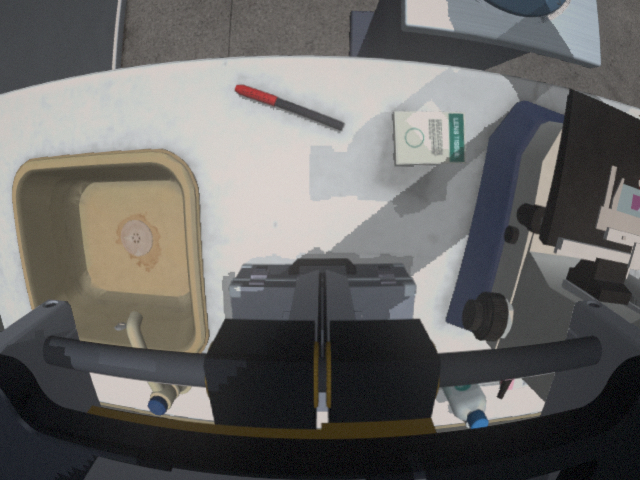

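View pics/s18.png

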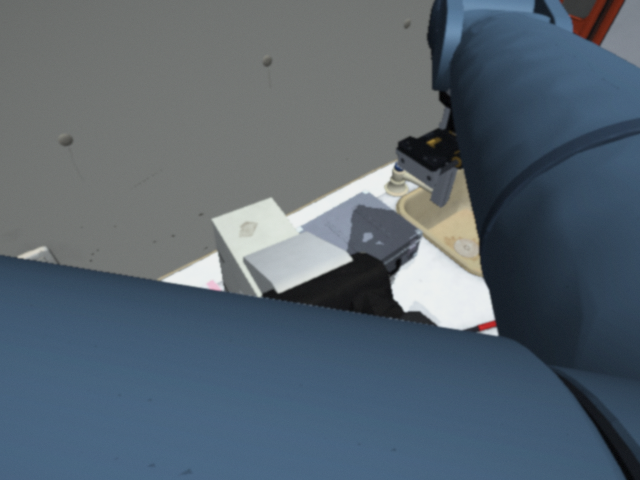

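View pics/t18.png

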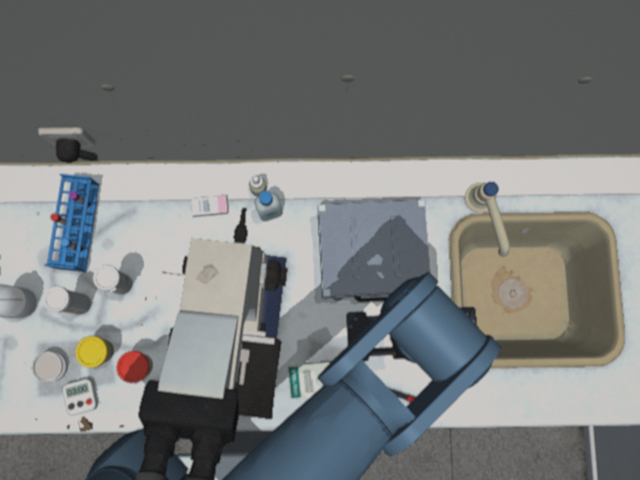

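```bash
python3 - <<'E'
from h import *
im=cv2.imread("pics/w18.png")[:,:,::-1];crop(im,220,250,425,325,3.9,"pics/w18a.png")
E
```

```text
(no output)
```

View pics/w18a.png

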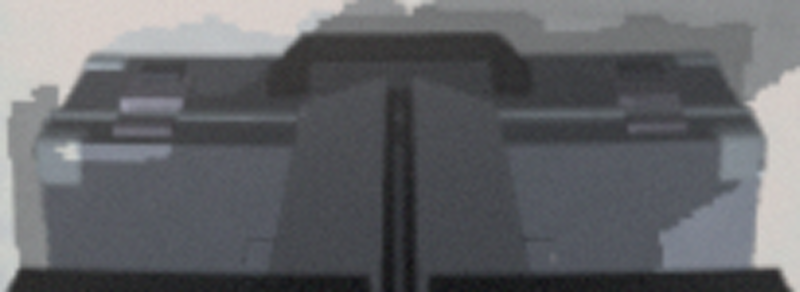

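```bash
python3 -c "
from cell import *
print(get_state()['t']);print(close_job())"
```

```text
18.2167
the job is handed in; nothing more can be done
None
```

The job is handed in at 18.2 s. The carton is in its bay, the stay's lock is broken and the lid is shut. I get no verdict from the system, so this rests on my own measurements.

- **Carton:** I took the larger pink and white carton across its 48 mm width and let it go in the empty bay. A wrist picture then showed it about 1 mm off the bay's centre along x and 1.5 mm along y. It looked flat and the right way up, but I did not measure its height or tilt separately. After the lid closed I could no longer see it.
- **Stay:** I pushed the red bar up and forward from behind with one finger, at about 6 N. Lifting it in a grip would have put the gripper's body into the open lid. The finger's position put the stay at about 0.8 rad, and the lid angle seen afterwards (about 0.16 rad) agreed with that.
- **Lid:** I swung it down with the closed fingertips along its arc. It met the rim at about 14 N, with the tips at 84 mm, which is the height of a shut lid. After I backed off, the lid's edge and the rim lay within a pixel of where a shut lid should appear.
- **Surroundings:** The slides looked unmoved in the last picture before the lid covered them, and the bottles did in the final top picture. The robot was touching nothing when I handed in.
- **Disagreement:** The fixed cameras and the wrist camera differed by up to 5 mm in y. I settled this with the true gripper position at the grasp.

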